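# Pack vials in the screw-cap canister

## Task

Pack every reagent vial standing on the counter into the white transport canister: unscrew its captive blue cap, lift the lid and swing it aside on its post, and put all the vials inside. Then swing the lid back over the mouth, press it down until it is fully home, and screw the cap tight to its stop; leave the tip box, timer and tape roll where they are.

Things in the scene. Friction and masses are not known exactly. Their poses are not given: they have to be found in the camera images.
- canister: White round canister fixed on a dark steel foot plate (cannot be moved). Origin on the counter under its centre, z up. Outer diameter 136 mm, inside 128 mm, rim 80 mm above the counter. Two flange arcs under the rim hold the cap's lugs. A steel post (top 130 mm above the counter) stands 112 mm from the centre along its own +y. A fixed photometer stands 0.1 m to its right.
- canister_floor (a point): Centre of the canister's flat inner floor, 7 mm above the counter; closed, the lid's plug leaves 65 mm of height inside; axes as the canister.
- post_axis (a point): Point on the axis of the post, at the height of the canister's rim. The lid arm slides up and swings about this vertical axis.
- cap_grip (a point): Point on the turning axis of the captive blue screw cap (disc 153 mm across), in the bar grip standing on it: bar 70 mm long, 16 mm thick, 28 mm high. The point is 6 mm under the bar's top, 22 mm over the cap's upper face, which is 100 mm above the counter when closed. Its x runs along the bar (pinch across y), z up. Moves with cap and lid.
- cap (a joint): Turn of the cap on the lid arm, rad: 0 = tight (stop), grows counter-clockwise from above as it is unscrewed, stop at 2.4. Below 2.0 its lugs hold the lid down (or bar its way back on); above 2.0 the lid lifts. Stays where left, about 0.2 N m. The bar's direction is this angle plus the lid's swing: turn the gripper along when swinging the lid by the bar.
- lid_lift (a joint): Height of the lid (cap and arm) on its post, m: 0 = fully home on the rim, 0.030 = top stop. Stays where left: about 10 N to raise, about 6 N to press down. It has to be raised by more than 0.022 before the lid can swing.
- lid_swing (a joint): Swing of the lid arm about the post, rad: 0 = over the canister (stop), grows counter-clockwise from above (the lid leaves over the canister's own +x side), stop at 2.5. The mouth is well clear for a gripper from about 2.1. The cap's axis is 112 mm from the post axis. Stays where left; about 0.15 N m.
- vial_a: Loose capped reagent vial, white with a red cap, 22 mm in diameter, 35 mm tall (body up to 25 mm, then cap 17 mm in diameter), 20 g, standing upright on the counter to the left (it may be knocked over); origin at the centre of its underside, z up along the vial. May be absent. A tall fixed analyser stands behind the vials (front at x 0.62, y 0.13 to 0.47).
- vial_b: Loose capped reagent vial, white with a red cap, 22 mm in diameter, 41 mm tall (body up to 30 mm, then cap 17 mm in diameter), 20 g, standing upright on the counter to the left (it may be knocked over); origin at the centre of its underside, z up along the vial. May be absent. A tall fixed analyser stands behind the vials (front at x 0.62, y 0.13 to 0.47).
- vial_c: Loose capped reagent vial, white with a white cap, 22 mm in diameter, 37 mm tall (body up to 27 mm, then cap 17 mm in diameter), 20 g, standing upright on the counter to the left (it may be knocked over); origin at the centre of its underside, z up along the vial. May be absent. A tall fixed analyser stands behind the vials (front at x 0.62, y 0.13 to 0.47).
- vial_d: Loose capped reagent vial, white with a red cap, 22 mm in diameter, 41 mm tall (body up to 30 mm, then cap 17 mm in diameter), 20 g, standing upright on the counter to the left (it may be knocked over); origin at the centre of its underside, z up along the vial. May be absent. A tall fixed analyser stands behind the vials (front at x 0.62, y 0.13 to 0.47).
- tip_box: Blue box of pipette tips with clear lid, 86 x 121 x 66 mm, bystander; origin under its centre.
- timer: Small white timer, 46 x 56 x 63 mm, bystander; origin under its centre.
- tape_roll: Roll of cream tape, 70 mm across, 19 mm high, lying flat, bystander; origin under its centre.

How it is judged:
By the outcome, as a careful person would: the job done as asked, in the order asked, and still so for the second after the job is handed in, with the robot touching nothing.
Of vial_a, vial_b, vial_c, vial_d only 2 to 4 are there at a start; the rules pass over those that are not, and their reading is None.
At some moment in a run one of vial_a, vial_b, vial_c, vial_d may be knocked a few centimetres aside while the robot is not near it.
Once in a run the grip may slacken for a moment while it holds something.
It also fails if it takes over 210 s, if anything falls off the work surface, if the arm or the gripper's body presses on something with over 40 N, if the wrist force passes 120 N, or if a joint passes its speed limit or range.

## Robot

A 6-joint arm with a two-finger parallel gripper is mounted at the origin on a cart in front of the work surface, level with it; the furniture and walls round the work are solid. World frame = base frame: x ahead of the robot, y to its left, z up, the work surface at z = 0. Lengths are in m, angles in rad, forces in N, time in s.
With the tool pointing down it reaches from about 0.35 to 0.875 m from the base axis. Payload 4.2 kg.
Tool frame: the origin (TCP) lies between the finger pads; the fingertips stand manip.tip_extent ahead of it and the grasp point (between the pads) is the TCP (manip.tip_extent is the distance from the TCP to the fingertips, in m); y points along the fingers, x is the direction in which the jaws open and shut, and the axes are right-handed (so a half turn about y gives the same grasp; the last joint's range is limited). The gripper opens to 87 mm and grips with 3 to 60 N. Pads are 19 mm wide; open, the fingers measure 117 mm over their backs; the gripper's body (75 mm by 190 mm) begins 51 mm behind the grasp point.
Start: joints at [-0.854, 0.385, 0.008, 0, -1.194, -0.259], TCP at [0.276, -0.561, 0.242] pointing down, gripper open.
Joint ranges: [-3.14, 3.14], [-1.21, 2.06], [-1.07, 1.41], [-3.16, 2.05], [-2.99, -0.16], [-3.1, 3.1]. Speed limits (rad/s): [2.79, 2.79, 3.14, 3.14, 3.14, 3.14].

## Interface

Orientations are given as a 3x3 rotation matrix whose columns are the frame's x, y, z axes.
In Python, from rig import manip gives the robot as it stands.
- The arm moves only by the tool play_rows, never from a script. Its argument "motion" is a list of rows, each an object with "jaw": the opening in per cent of the stroke, from 0 (shut) to 100 (fully open); "travel": the shift along the tool's x, y, z in m, a list of three; "delta_rot": the turn, a rotation vector about the tool's x, y, z in rad, a list of three. In form: [{"jaw": jaw, "travel": [tx, ty, tz], "delta_rot": [wx, wy, wz]}, ...]. A call has 1 to 8 rows; each row is the pose to reach, as a shift and turn from the pose commanded when the call began, along the tool's axes at that moment; what a row does not reach only later rows make up. A row lasts 1/8 s, in which the tool goes at most 62.5 mm and 10.7 degrees, less where a joint would pass 70% of its speed; a pose out of reach is approached as far as the arm can. A call with a gripper value outside its range is refused whole. The fingers move at their own pace and stop on an object; the grip force is fixed at half the most. Time passes only in rows, so rows that repeat a pose let the fingers close. It gives the time, the measured TCP pose, the force and the opening at its end, in the units of the state.
- manip.get_state(): the state, without advancing time (a new reading comes with each control period).
- manip.camera(name): name is "scene" or "side" or "wrist"; returns a dict with "pixels" (400x640x3 uint8, red, green, blue), "fov_y" (degrees; the focal length in pixels is half the picture's height over the tangent of half this angle, whatever the lens; pixels are square), "cx", "cy" (the principal point, pixels), "R" (3x3) and "t" (3): a world point X has camera coordinates R X + t. Camera axes: x right, y down, z forward; pixel columns grow to the right and rows downward; lengths in m; the calibration is good to about 2 mm. A picture is of the moment at which its call begins. There is no depth.
- manip.finish_job(): hands the job in, once; it reports no verdict.
The state is a dict: "time": time; "joint_pos": joint angles; "dq": joint speeds; "joint_torque": joint torques, N m; "eef_pos": TCP position; "orientation": TCP orientation; "wrist_force": force on the tool from outside, world axes, zero at the start; "ft_torque": the same for the moment, N m; "opening": finger opening in m.
Only numpy, scipy, OpenCV 4.12 (cv2) and the standard library are available. Lean on these libraries where they do the work, as an engineer would, in place of code of your own. Each camera call takes 0.05 s, during which the arm holds its last target.

## Working session

There is one attempt and no reset: what is moved stays moved. The work goes in short steps, Python scripts to look and compute and a tool call to move; the robot and the scene stay as the last step left them, time stands still between calls to the robot, and variables do not carry over. Pictures are saved under pics/ and viewed, and the job is handed in when it is done.

Besides the shell and the picture viewer there is one more tool, called after ">>>" by a JSON object that holds its "api" and its "payload", one argument or row to a line. play_rows: Moves the arm, as the interface text tells. Its arguments: {"type":"object","properties":{"motion":{"type":"array","items":{"type":"object","properties":{"jaw":{"type":"number"},"travel":{"type":"array","items":{"type":"number"}},"delta_rot":{"type":"array","items":{"type":"number"}}}}}},"required":["motion"]}

```bash
ls; mkdir -p pics; cat > h.py <<'E'
import numpy as np, cv2
from rig import manip
def shot(n,f):
    c=manip.camera(n); cv2.imwrite('pics/'+f,c['pixels'][:,:,::-1].copy()); np.savez('pics/'+f+'.npz',**{k:c[k] for k in c}); return c
def load(f):
    d=np.load('pics/'+f+'.npz'); return {k:d[k] for k in d}
def foc(c): return 200/np.tan(np.radians(float(c['fov_y']))/2)
def ray(c,u,v):
    f=foc(c); d=np.array([(u-c['cx'])/f,(v-c['cy'])/f,1.]); R=c['R']; o=-R.T@c['t']; return o,R.T@d
def plane(c,u,v,z):
    o,d=ray(c,u,v); return o+d*(z-o[2])/d[2]
def proj(c,X):
    p=c['R']@np.asarray(X,float)+c['t']; f=foc(c); return np.array([f*p[0]/p[2]+c['cx'],f*p[1]/p[2]+c['cy']])
def two(c1,p1,c2,p2):
    o1,d1=ray(c1,*p1); o2,d2=ray(c2,*p2); A=np.stack([d1,-d2],1); s=np.linalg.lstsq(A,o2-o1,rcond=None)[0]
    a=o1+s[0]*d1;b=o2+s[1]*d2; return (a+b)/2, np.linalg.norm(a-b)
def st():
    s=manip.get_state(); print('t',round(s['time'],2),'p',np.round(s['eef_pos'],4),'F',np.round(s['wrist_force'],1),'open',round(s['opening'],4)); return s
E
python3 - <<'E'
from h import *
s=st(); print(np.round(s['orientation'],3), manip.tip_extent)
for n in ['scene','side','wrist']:
    c=shot(n,n+'0.png'); print(n,c['fov_y'],c['cx'],c['cy'],np.round(-c['R'].T@c['t'],3),np.round(c['R'][2],2))
E
```

```text
pics
t 0.0 p [ 0.276  -0.5601  0.2404] F [-0.6  0.2  0.2] open 0.0868
[[-0.442 -0.001 -0.897]
 [ 0.897  0.002 -0.442]
 [ 0.002 -1.     0.   ]] 0.019
scene 43.115223175393346 323.00294287891563 200.7089335767651 [-0.625 -0.501  0.847] [ 0.77  0.4  -0.5 ]
side 44.22868252503647 317.208402076723 205.27870516738912 [-0.713  0.293  0.871] [ 0.84 -0.12 -0.52]
wrist 69.75759460202877 318.3290280043202 203.28891198926962 [ 0.209 -0.594  0.384] [ 0.25  0.12 -0.96]
```

View pics/scene0.png

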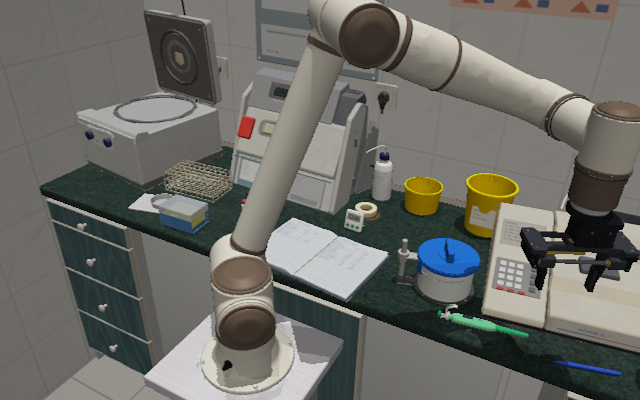

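View pics/side0.png

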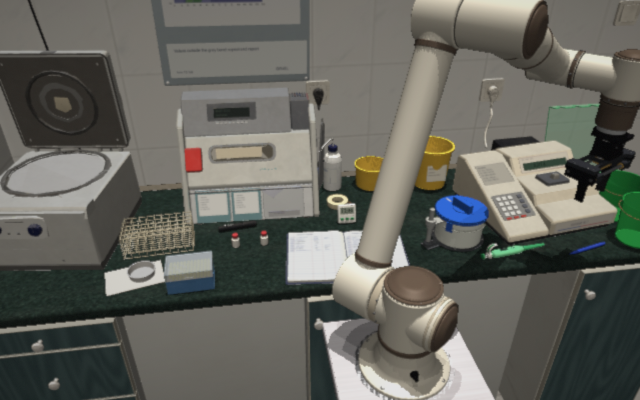

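View pics/wrist0.png

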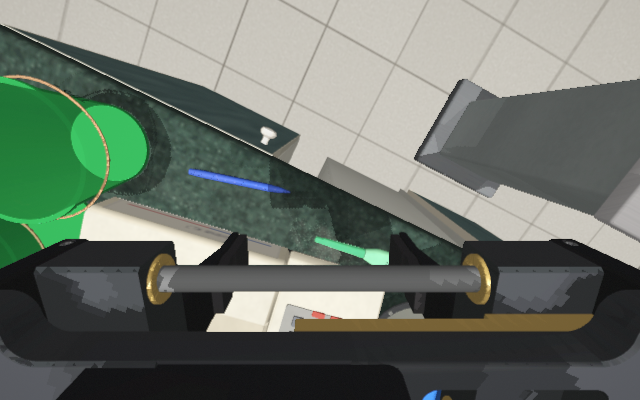

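```bash
python3 - <<'E'
from h import *
c=load('side0.png'); im=c['pixels'][:,:,::-1]
a=cv2.resize(im[195:275,180:420],None,fx=3.3,fy=3.3,interpolation=cv2.INTER_CUBIC); cv2.imwrite('pics/z1.png',a)
b=cv2.resize(im[180:265,400:520],None,fx=5,fy=5,interpolation=cv2.INTER_CUBIC); cv2.imwrite('pics/z2.png',b)
c2=load('scene0.png'); im=c2['pixels'][:,:,::-1]
b=cv2.resize(im[225:310,380:500],None,fx=5,fy=5,interpolation=cv2.INTER_CUBIC); cv2.imwrite('pics/z3.png',b)
for n in ['scene0.png','side0.png']:
    c=load(n); h=cv2.cvtColor(c['pixels'],cv2.COLOR_RGB2HSV); m=cv2.inRange(h,(100,150,120),(125,255,255))
    k,l,s,ce=cv2.connectedComponentsWithStats(m)
    for i in range(1,k):
        if s[i][4]>30: print(n,'blue',s[i],ce[i])
    m=cv2.inRange(h,(0,130,60),(8,255,255))|cv2.inRange(h,(172,130,60),(180,255,255))
    k,l,s,ce=cv2.connectedComponentsWithStats(m)
    for i in range(1,k):
        if s[i][4]>6: print(n,'red',s[i],ce[i],plane(c,*ce[i],0.036))
E
```

```text
scene0.png blue [ 418  238   63   38 1676] [448.30190931 255.73926014]
scene0.png blue [558 361  63  14 219] [590.73059361 367.48401826]
scene0.png red [237 116  18  23 276] [245.82608696 127.07608696] [1.0181516  0.73325718 0.036     ]
scene0.png red [242 199   4   5  13] [243.23076923 200.69230769] [0.49914042 0.37082784 0.036     ]
scene0.png red [496 286   7   4  18] [499.16666667 287.88888889] [ 0.46300758 -0.43769019  0.036     ]
scene0.png red [507 289   7   4  19] [510.10526316 290.31578947] [ 0.46696092 -0.46355623  0.036     ]
scene0.png red [518 291   7   4  18] [520.83333333 292.77777778] [ 0.47046992 -0.48868957  0.036     ]
side0.png blue [435 195  52  28 973] [461.08427544 209.57862282]
side0.png blue [577 242  28  10  68] [590.77941176 246.32352941]
side0.png red [185 148  17  24 368] [192.91847826 159.50815217] [1.03642596 0.52286661 0.036     ]
side0.png red [261 231   6   5  21] [263.47619048 232.61904762] [0.50347895 0.28108278 0.036     ]
side0.png red [232 233   6   5  26] [234.5 235. ] [0.50395753 0.3664679  0.036     ]
```

View pics/z1.png

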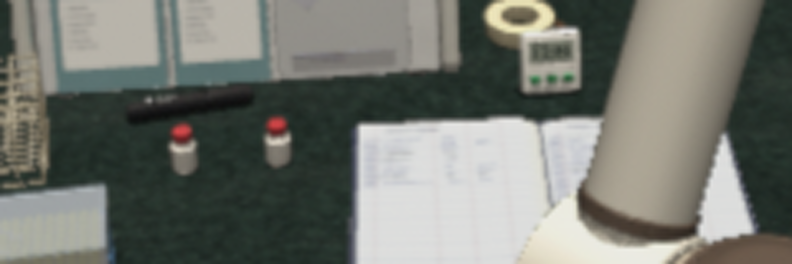

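View pics/z2.png

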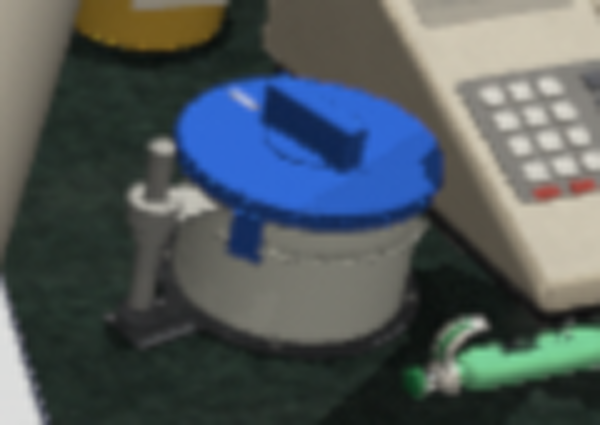

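View pics/z3.png

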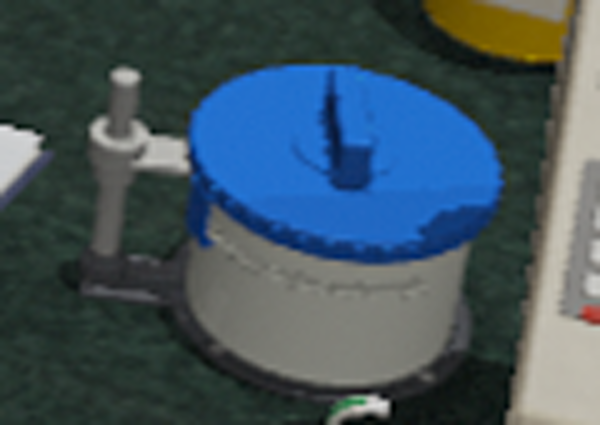

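```bash
python3 - <<'E'
from h import *
from scipy.optimize import least_squares
c1=load('scene0.png');c2=load('side0.png')
for n,c,bb in [('scene',c1,(418,238,63,38)),('side',c2,(435,195,52,28))]:
    h=cv2.cvtColor(c['pixels'],cv2.COLOR_RGB2HSV); m=cv2.inRange(h,(100,120,60),(125,255,255))
    P=[]
    for u in range(bb[0]+1,bb[0]+bb[2]-1):
        col=np.where(m[bb[1]-3:bb[1]+bb[3]+10,u])[0]
        if len(col): P.append(plane(c,u,col[0]+bb[1]-3-0.5,0.1)[:2])
    P=np.array(P)
    r=least_squares(lambda x:np.hypot(*(P-x).T)-0.0765,P.mean(0)-[0.04,0],loss='soft_l1',f_scale=0.002)
    print(n,r.x,np.abs(r.fun).mean()); 
post=two(c1,(405,239.4),c2,(432,209.2)); print('post',post, plane(c1,405,239.4,.13),plane(c2,432,209.2,.13))
for n,c,a,b in [('scene',c1,(446.4,239),(450,254.6)),('side',c2,(453,197.5),(472.5,206))]:
    p=plane(c,*a,.128);q=plane(c,*b,.128); print(n,p,q,np.linalg.norm(p-q),np.degrees(np.arctan2(*(q-p)[:2][::-1])))
E
```

```text
scene [ 0.44885956 -0.30283163] 0.0009839836505394065
side [ 0.45309792 -0.30142571] 0.0021282086769472824
post (array([ 0.41305379, -0.19693013,  0.12963598]), np.float64(0.0009703274131486301)) [ 0.41337991 -0.19689712  0.13      ] [ 0.4116204  -0.19644142  0.13      ]
scene [ 0.4707418  -0.28728185  0.128     ] [ 0.40878589 -0.31418572  0.128     ] 0.06754519117093226 -156.52748100781193
side [ 0.46791615 -0.28120142  0.128     ] [ 0.41380717 -0.31842824  0.128     ] 0.0656781407500682 -145.47214475105628
```

```bash
cat >> h.py <<'E'
def yaw(s=None):
    s=s or manip.get_state(); R=np.array(s['orientation']); return np.degrees(np.arctan2(R[1,0],R[0,0]))
def plan(P,yw=None):
    "travel/delta_rot from measured pose to world P, tool-x yaw deg, tool down"
    from scipy.spatial.transform import Rotation as Ro
    s=manip.get_state(); R=np.array(s['orientation']); 
    y=np.radians(yaw(s) if yw is None else yw)
    x=np.array([np.cos(y),np.sin(y),0]);yy=np.array([0,0,-1.]); T=np.stack([x,yy,np.cross(x,yy)],1)
    print('travel',np.round(R.T@(np.asarray(P)-s['eef_pos']),4).tolist(),'rot',np.round(Ro.from_matrix(R.T@T).as_rotvec(),4).tolist())
E
python3 - <<'E'
from h import *
print(yaw()); plan([.45,-.302,.28],116)
E
```

```text
116.22178502737796
travel [0.1549, -0.039, -0.2702] rot [-0.0001, 0.0039, 0.0016]
```

>>> {"api": "play_rows", "payload": {
  "motion": [
    {"jaw":100,"travel":[0.0,-0.04,0.0],"delta_rot":[0,0,0]},
    {"jaw":100,"travel":[0.155,-0.04,-0.27],"delta_rot":[0,0,0]},
    {"jaw":100,"travel":[0.155,-0.04,-0.27],"delta_rot":[0,0,0]},
    {"jaw":100,"travel":[0.155,-0.04,-0.27],"delta_rot":[0,0,0]},
    {"jaw":100,"travel":[0.155,-0.04,-0.27],"delta_rot":[0,0,0]},
    {"jaw":100,"travel":[0.155,-0.04,-0.27],"delta_rot":[0,0,0]},
    {"jaw":100,"travel":[0.155,-0.04,-0.27],"delta_rot":[0,0,0]},
    {"jaw":100,"travel":[0.155,-0.04,-0.27],"delta_rot":[0,0,0]}
  ]
}}

```text
time: 1.15
eef_pos: [0.4498, -0.3021, 0.2813]
orientation: [[-0.443, -0.001, -0.897], [0.897, 0.0, -0.443], [0.0, -1.0, 0.001]]
wrist_force: [-0.5, -0.3, 0.2]
opening: 0.0869
```

```bash
python3 - <<'E'
from h import *
st()
for n in ['scene','side','wrist']: shot(n,n+'1.png')
E
```

```text
t 1.15 p [ 0.4498 -0.3021  0.2813] F [-0.5 -0.3  0.2] open 0.0869
```

View pics/scene1.png

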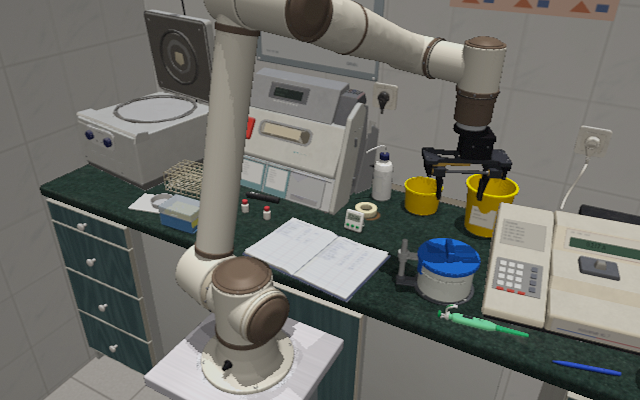

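View pics/side1.png

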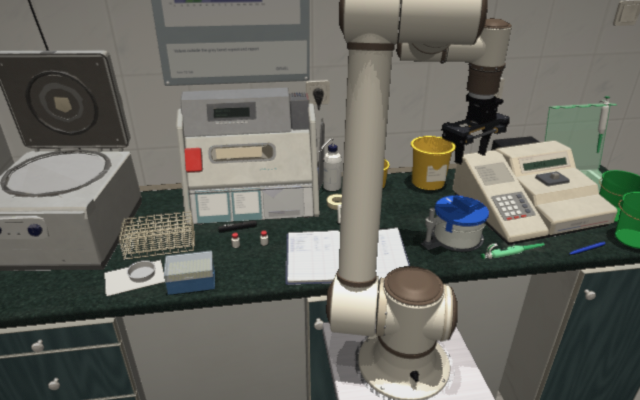

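View pics/wrist1.png

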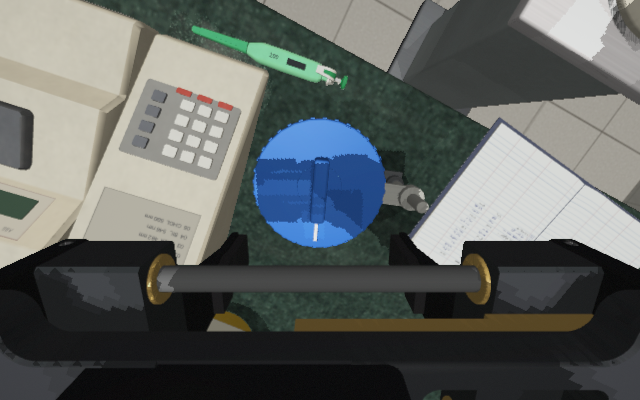

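```bash
python3 - <<'E'
from h import *
from scipy.optimize import least_squares
c=load('wrist1.png'); im=c['pixels'][:,:,::-1]
cv2.imwrite('pics/z4.png',cv2.resize(im[110:260,240:440],None,fx=4,fy=4,interpolation=cv2.INTER_CUBIC))
h=cv2.cvtColor(c['pixels'],cv2.COLOR_RGB2HSV); m=cv2.inRange(h,(98,120,40),(125,255,255)); m[:, :240]=0; m[:,400:]=0; m[256:]=0;m[:110]=0
cs,_=cv2.findContours(m,cv2.RETR_EXTERNAL,cv2.CHAIN_APPROX_NONE); k=max(cs,key=cv2.contourArea)[:,0]; print(cv2.fitEllipse(k))
P=np.array([plane(c,*p,.1)[:2] for p in k])
r=least_squares(lambda x:np.hypot(*(P-x[:2]).T)-x[2],[.45,-.3,.0765],loss='soft_l1',f_scale=.002); print(r.x,np.abs(r.fun).mean())
E
```

```text
((318.6980285644531, 182.2596893310547), (129.51051330566406, 131.76666259765625), 87.15718078613281)
[ 0.44699233 -0.3038758   0.07622273] 0.0005467734879044798
```

View pics/z4.png

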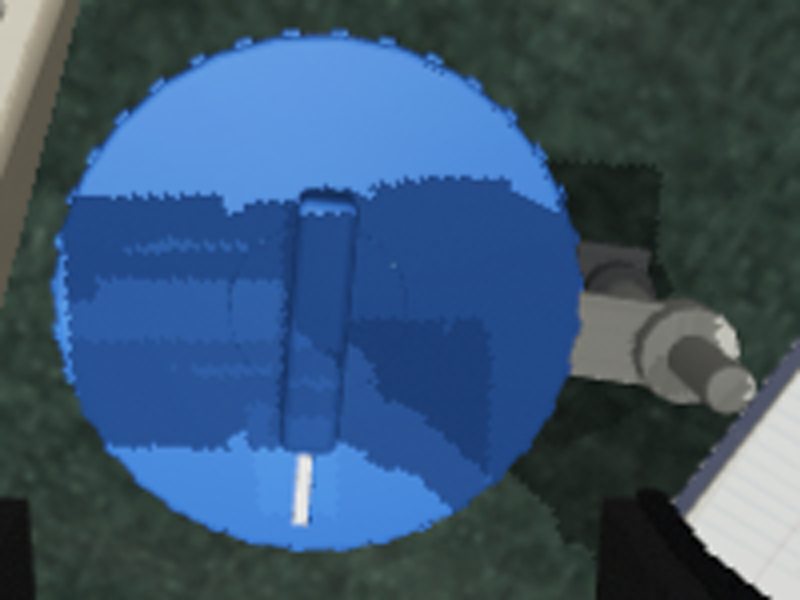

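```bash
python3 - <<'E'
from h import *
c=load('wrist1.png')
p=plane(c,322,162.5,.128);q=plane(c,317.5,222,.128);print(p,q,np.linalg.norm(p-q),(p+q)/2,np.degrees(np.arctan2(*(q-p)[1::-1])))
w=plane(c,240+302/4,110+490/4,.1);print('mark',w)
print('post',plane(c,423.75,207,.13))
for n in ('scene1.png','side1.png'):
    c=load(n)
    a=cv2.cvtColor(c['pixels'],cv2.COLOR_RGB2HSV)
    m=cv2.inRange(a,(0,130,60),(8,255,255))|cv2.inRange(a,(172,130,60),(180,255,255))
    k,l,s,ce=cv2.connectedComponentsWithStats(m)
    for i in range(1,k):
        if s[i][4]>6: print(n,s[i],ce[i])
    cv2.imwrite('pics/z5%s'%n,cv2.resize(c['pixels'][190:225,225:290,::-1] if n[1]=='c' else c['pixels'][220:255,215:280,::-1],None,fx=10,fy=10,interpolation=cv2.INTER_CUBIC))
E
```

```text
[ 0.4172723  -0.31475667  0.128     ] [ 0.47783258 -0.29020463  0.128     ] 0.06534791724567739 [ 0.44755244 -0.30248065  0.128     ] 22.06837009691073
mark [ 0.50003688 -0.28208464  0.1       ]
post [ 0.41159292 -0.19578408  0.13      ]
scene1.png [246 118   9  21 126] [249.47619048 127.13492063]
scene1.png [242 199   6   5  25] [244.4 201. ]
scene1.png [264 206   6   5  24] [266.29166667 207.95833333]
scene1.png [496 286   7   4  18] [499.16666667 287.88888889]
scene1.png [507 289   7   4  19] [510.10526316 290.31578947]
scene1.png [518 291   7   4  18] [520.83333333 292.77777778]
side1.png [185 148  17  24 368] [192.91847826 159.50815217]
side1.png [261 231   6   5  21] [263.47619048 232.61904762]
side1.png [232 233   6   5  26] [234.5 235. ]
```

View pics/z5scene1.png

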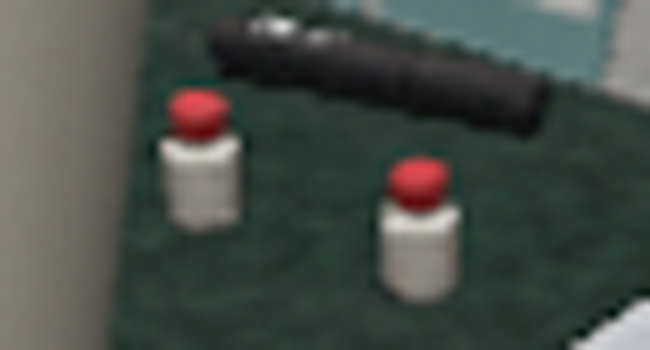

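View pics/z5side1.png

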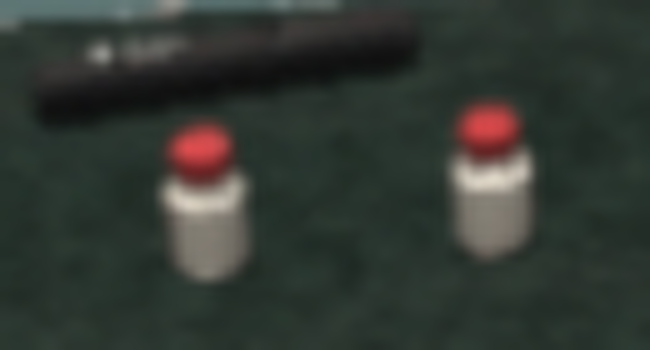

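```bash
python3 - <<'E'
from h import *
plan([.448,-.303,.124],112)
E
```

```text
travel [0.0007, 0.1574, 0.0009] rot [-0.0004, 0.0718, 0.0002]
```

>>> {"api": "play_rows", "payload": {
  "motion": [
    {"jaw":60,"travel":[0.0,0.05,0.001],"delta_rot":[0,0.072,0]},
    {"jaw":60,"travel":[0.0,0.1,0.001],"delta_rot":[0,0.072,0]},
    {"jaw":60,"travel":[0.0,0.13,0.001],"delta_rot":[0,0.072,0]},
    {"jaw":60,"travel":[0.0,0.145,0.001],"delta_rot":[0,0.072,0]},
    {"jaw":60,"travel":[0.0,0.157,0.001],"delta_rot":[0,0.072,0]},
    {"jaw":60,"travel":[0.0,0.157,0.001],"delta_rot":[0,0.072,0]}
  ]
}}

```text
time: 2.05
eef_pos: [0.449, -0.303, 0.1245]
orientation: [[-0.376, -0.0, -0.927], [0.927, 0.0, -0.376], [0.0, -1.0, 0.0]]
wrist_force: [-0.4, 0.8, 0.6]
opening: 0.0525
```

>>> {"api": "play_rows", "payload": {
  "motion": [
    {"jaw":10,"travel":[0,0,0],"delta_rot":[0,0,0]},
    {"jaw":10,"travel":[0,0,0],"delta_rot":[0,0,0]},
    {"jaw":10,"travel":[0,0,0],"delta_rot":[0,0,0]},
    {"jaw":10,"travel":[0,0,0],"delta_rot":[0,0,0]},
    {"jaw":10,"travel":[0,0,0],"delta_rot":[0,0,0]}
  ]
}}

```text
time: 2.68
eef_pos: [0.4494, -0.3028, 0.1249]
orientation: [[-0.376, 0.001, -0.927], [0.927, -0.0, -0.376], [-0.001, -1.0, -0.001]]
wrist_force: [1.1, -0.6, 1.6]
opening: 0.0155
```

```bash
python3 - <<'E'
from h import *
st()
shot('wrist','w2.png');shot('scene','s2.png')
E
```

```text
t 2.67 p [ 0.4494 -0.3028  0.1249] F [ 1.1 -0.6  1.6] open 0.0155
```

View pics/w2.png

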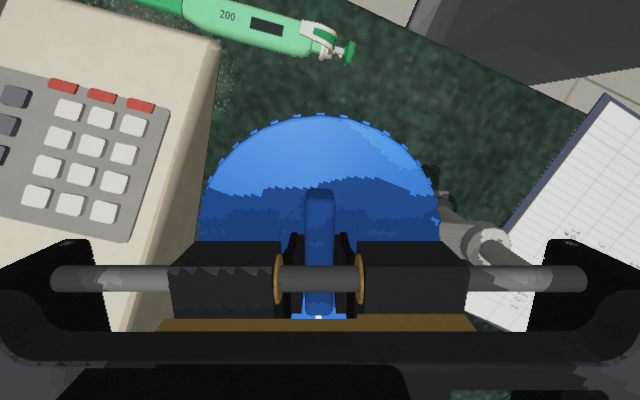

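```bash
python3 - <<'E'
from h import *
a=load('scene0.png')['pixels'][195:330,470:640,::-1]; b=load('side1.png')['pixels'][140:250,430:600,::-1]
cv2.imwrite('pics/z6.png',np.vstack([cv2.resize(x,None,fx=2.4,fy=2.4,interpolation=cv2.INTER_CUBIC) for x in (a,b)]))
E
```

```text
(no output)
```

View pics/z6.png

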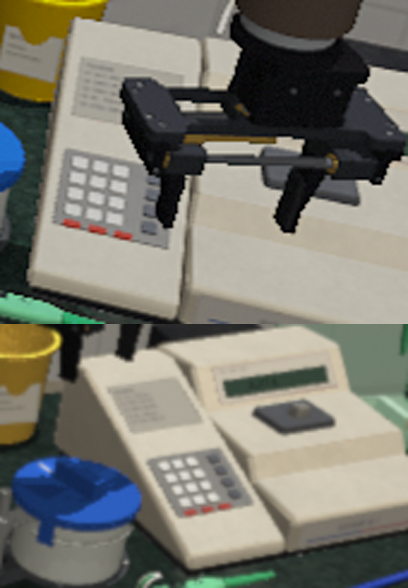

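```bash
python3 - <<'E'
from h import *
a=load('scene0.png');b=load('side1.png')
print(two(a,(503.3,203.3),b,(466.7,154)), two(a,(481.7,313.8),b,(509,238)))
for z in (.05,.1,.15,.2): print(plane(a,503.3,203.3,z),plane(b,466.7,155,z))
E
```

```text
(array([ 0.63757178, -0.38666978,  0.17993138]), np.float64(0.0032135990737295153)) (array([ 0.35422196, -0.42030701,  0.03819046]), np.float64(0.013840154634793997))
[ 0.87950241 -0.36468606  0.05      ] [ 0.8872966  -0.51260814  0.05      ]
[ 0.7850823  -0.37325711  0.1       ] [ 0.78985603 -0.46353116  0.1       ]
[ 0.6906622  -0.38182816  0.15      ] [ 0.69241545 -0.41445418  0.15      ]
[ 0.59624209 -0.39039921  0.2       ] [ 0.59497488 -0.3653772   0.2       ]
```

>>> {"api": "play_rows", "payload": {
  "motion": [
    {"jaw":10,"travel":[0,0,0],"delta_rot":[0,-0.1,0]},
    {"jaw":10,"travel":[0,0,0],"delta_rot":[0,-0.22,0]},
    {"jaw":10,"travel":[0,0,0],"delta_rot":[0,-0.36,0]},
    {"jaw":10,"travel":[0,0,0],"delta_rot":[0,-0.5,0]},
    {"jaw":10,"travel":[0,0,0],"delta_rot":[0,-0.64,0]},
    {"jaw":10,"travel":[0,0,0],"delta_rot":[0,-0.78,0]},
    {"jaw":10,"travel":[0,0,0],"delta_rot":[0,-0.92,0]},
    {"jaw":10,"travel":[0,0,0],"delta_rot":[0,-1.0,0]}
  ]
}}

```text
time: 3.78
eef_pos: [0.4481, -0.3015, 0.1241]
orientation: [[-0.983, -0.002, -0.182], [0.182, 0.003, -0.983], [0.003, -1.0, -0.002]]
wrist_force: [-0.7, 4.7, 1.5]
opening: 0.0159
```

```bash
python3 - <<'E'
from h import *
s=st();print(yaw(),s['ft_torque'])
shot('wrist','w3.png')
E
```

```text
t 3.77 p [ 0.4481 -0.3015  0.1241] F [-0.7  4.7  1.5] open 0.0159
169.49387823203185 [ 1.57769866  0.28519803 -0.24343528]
```

View pics/w3.png

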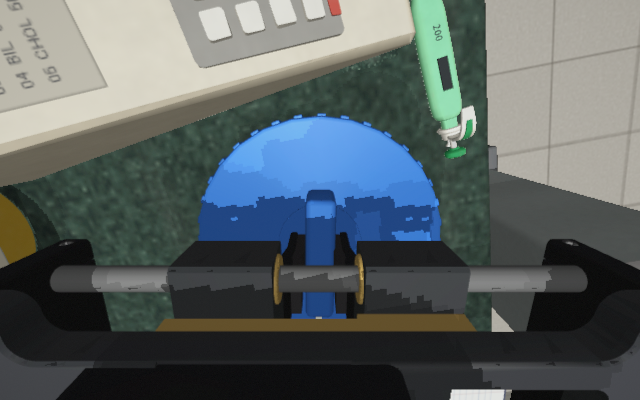

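>>> {"api": "play_rows", "payload": {
  "motion": [
    {"jaw":10,"travel":[0,0,0],"delta_rot":[0,-0.12,0]},
    {"jaw":10,"travel":[0,0,0],"delta_rot":[0,-0.28,0]},
    {"jaw":10,"travel":[0,0,0],"delta_rot":[0,-0.44,0]},
    {"jaw":10,"travel":[0,0,0],"delta_rot":[0,-0.6,0]},
    {"jaw":10,"travel":[0,0,0],"delta_rot":[0,-0.76,0]},
    {"jaw":10,"travel":[0,0,0],"delta_rot":[0,-0.92,0]},
    {"jaw":10,"travel":[0,0,0],"delta_rot":[0,-1.08,0]},
    {"jaw":10,"travel":[0,0,0],"delta_rot":[0,-1.24,0]}
  ]
}}

```text
time: 4.82
eef_pos: [0.4483, -0.3016, 0.1243]
orientation: [[-0.491, -0.002, 0.871], [-0.871, 0.002, -0.491], [-0.001, -1.0, -0.003]]
wrist_force: [0.0, 4.7, 2.6]
opening: 0.0156
```

```bash
python3 - <<'E'
from h import *
s=st();print(yaw(),s['ft_torque'],s['joint_pos'])
E
```

```text
t 4.83 p [ 0.4483 -0.3016  0.1243] F [0.  4.7 2.6] open 0.0156
-119.3834636024987 [ 1.62399575  0.32871352 -0.22545443] [-0.2928474   0.36032445 -0.35665218 -0.00203744 -0.85616145  1.35214386]
```

>>> {"api": "play_rows", "payload": {
  "motion": [
    {"jaw":60,"travel":[0,0,0],"delta_rot":[0,0,0]},
    {"jaw":60,"travel":[0,0,0],"delta_rot":[0,0,0]},
    {"jaw":60,"travel":[0,-0.02,0],"delta_rot":[0,0,0]},
    {"jaw":60,"travel":[0,-0.05,0],"delta_rot":[0,0.1,0]},
    {"jaw":60,"travel":[0,-0.05,0],"delta_rot":[0,0.28,0]},
    {"jaw":60,"travel":[0,-0.05,0],"delta_rot":[0,0.46,0]},
    {"jaw":60,"travel":[0,-0.05,0],"delta_rot":[0,0.64,0]},
    {"jaw":60,"travel":[0,-0.05,0],"delta_rot":[0,0.82,0]}
  ]
}}

```text
time: 5.82
eef_pos: [0.4491, -0.303, 0.1745]
orientation: [[-0.974, 0.0, 0.225], [-0.225, -0.0, -0.974], [-0.0, -1.0, 0.0]]
wrist_force: [-0.3, -0.5, 0.0]
opening: 0.0523
```

>>> {"api": "play_rows", "payload": {
  "motion": [
    {"jaw":60,"travel":[0,0,0],"delta_rot":[0,0.18,0]},
    {"jaw":60,"travel":[0,0,0],"delta_rot":[0,0.36,0]},
    {"jaw":60,"travel":[0,0,0],"delta_rot":[0,0.54,0]},
    {"jaw":60,"travel":[0,0,0],"delta_rot":[0,0.72,0]},
    {"jaw":60,"travel":[0,0,0],"delta_rot":[0,0.9,0]},
    {"jaw":60,"travel":[0,0,0],"delta_rot":[0,1.08,0]},
    {"jaw":60,"travel":[0,0,0],"delta_rot":[0,1.26,0]},
    {"jaw":60,"travel":[0,0,0],"delta_rot":[0,1.44,0]}
  ]
}}

```text
time: 6.82
eef_pos: [0.4491, -0.303, 0.1745]
orientation: [[-0.35, 0.0, -0.937], [0.937, -0.0, -0.35], [-0.0, -1.0, 0.0]]
wrist_force: [1.3, -0.1, -0.8]
opening: 0.0521
```

>>> {"api": "play_rows", "payload": {
  "motion": [
    {"jaw":60,"travel":[0,0,0],"delta_rot":[0,0.18,0]},
    {"jaw":60,"travel":[0,0,0],"delta_rot":[0,0.36,0]},
    {"jaw":60,"travel":[0,0,0],"delta_rot":[0,0.54,0]},
    {"jaw":60,"travel":[0,0,0],"delta_rot":[0,0.72,0]},
    {"jaw":60,"travel":[0,0,0],"delta_rot":[0,0.87,0]},
    {"jaw":60,"travel":[0,0,0],"delta_rot":[0,0.87,0]}
  ]
}}

```text
time: 7.58
eef_pos: [0.4491, -0.3029, 0.1745]
orientation: [[0.483, 0.0, -0.876], [0.876, -0.0, 0.483], [-0.0, -1.0, -0.0]]
wrist_force: [0.1, 0.2, 0.3]
opening: 0.0521
```

```bash
python3 - <<'E'
from h import *
s=st();print(yaw(),s['ft_torque'],s['joint_pos'])
shot('wrist','w4.png');shot('side','d4.png');shot('scene','s4.png')
plan([.4485,-.3025,.124],60.6)
E
```

```text
t 7.58 p [ 0.4491 -0.3029  0.1745] F [0.1 0.2 0.3] open 0.0521
61.131338445540926 [-0.06036116 -0.02902201  0.00022696] [-2.93804503e-01  3.03896808e-01 -2.94718159e-01  3.75058572e-04
 -9.71986919e-01 -1.78105636e+00]
travel [0.0, 0.0505, 0.0006] rot [0.0001, 0.0101, -0.0001]
```

View pics/w4.png

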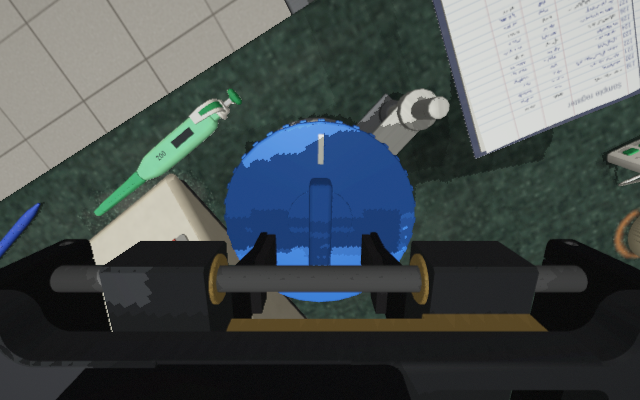

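View pics/d4.png

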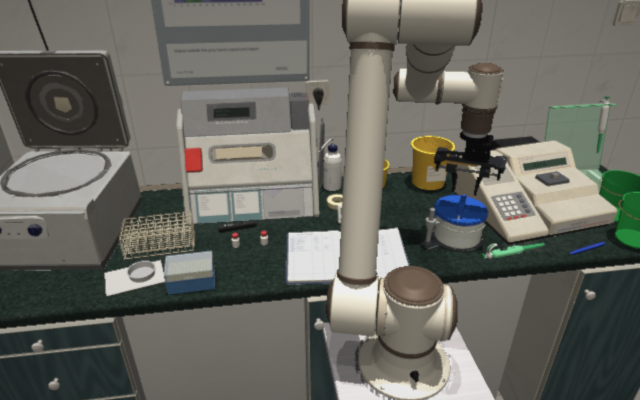

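>>> {"api": "play_rows", "payload": {
  "motion": [
    {"jaw":60,"travel":[0,0.03,0],"delta_rot":[0,0.01,0]},
    {"jaw":60,"travel":[0,0.05,0],"delta_rot":[0,0.01,0]},
    {"jaw":60,"travel":[0,0.051,0],"delta_rot":[0,0.01,0]},
    {"jaw":10,"travel":[0,0.051,0],"delta_rot":[0,0.01,0]},
    {"jaw":10,"travel":[0,0.051,0],"delta_rot":[0,0.01,0]},
    {"jaw":10,"travel":[0,0.051,0],"delta_rot":[0,0.01,0]},
    {"jaw":10,"travel":[0,0.051,0],"delta_rot":[0,0.01,0]},
    {"jaw":10,"travel":[0,0.051,0],"delta_rot":[0,0.01,0]}
  ]
}}

```text
time: 8.72
eef_pos: [0.4493, -0.3025, 0.1238]
orientation: [[0.492, 0.001, -0.871], [0.871, 0.0, 0.492], [0.001, -1.0, -0.001]]
wrist_force: [0.3, 1.8, 0.3]
opening: 0.0155
```

>>> {"api": "play_rows", "payload": {
  "motion": [
    {"jaw":10,"travel":[0,-0.005,0],"delta_rot":[0,0,0]},
    {"jaw":10,"travel":[0,-0.01,0],"delta_rot":[0,0,0]},
    {"jaw":10,"travel":[0,-0.015,0],"delta_rot":[0,0,0]},
    {"jaw":10,"travel":[0,-0.02,0],"delta_rot":[0,0,0]},
    {"jaw":10,"travel":[0,-0.025,0],"delta_rot":[0,0,0]},
    {"jaw":10,"travel":[0,-0.028,0],"delta_rot":[0,0,0]},
    {"jaw":10,"travel":[0,-0.028,0],"delta_rot":[0,0,0]}
  ]
}}

```text
time: 9.6
eef_pos: [0.4484, -0.3019, 0.1516]
orientation: [[0.492, -0.001, -0.87], [0.87, 0.001, 0.492], [0.001, -1.0, 0.002]]
wrist_force: [2.5, 5.4, -9.9]
opening: 0.0154
```

```bash
python3 - <<'E'
from h import *
s=st();print(yaw(),s['ft_torque'])
shot('wrist','w5.png');shot('side','d5.png');c=shot('scene','s5.png')
a=load('s5.png')['pixels'][215:310,380:520,::-1]; b=load('d5.png')['pixels'][180:260,400:520,::-1]
cv2.imwrite('pics/z7.png',np.vstack([cv2.resize(x,(560,300),interpolation=cv2.INTER_CUBIC) for x in (a,b)]))
E
```

```text
t 9.6 p [ 0.4484 -0.3019  0.1516] F [ 2.5  5.4 -9.9] open 0.0154
60.51203439746165 [ 1.24391535 -0.4335971  -0.20804531]
```

View pics/z7.png

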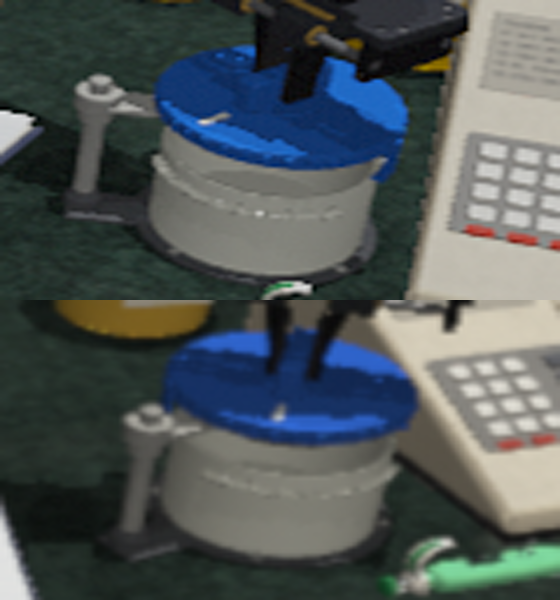

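```bash
cat >> h.py <<'E'
def arc(post,degs):
    s=manip.get_state(); R=np.array(s['orientation']);p=s['eef_pos'][:2]-np.array(post)
    y=np.radians(yaw(s)); X=np.array([np.cos(y),np.sin(y)]); Z=np.array([X[1],-X[0]])*-1  # x cross (0,0,-1)
    x3=np.array([X[0],X[1],0]); Z=np.cross(x3,[0,0,-1.])[:2]
    p=p/np.linalg.norm(p)*.112; print('r',np.linalg.norm(s['eef_pos'][:2]-np.array(post)))
    for d in degs:
        a=np.radians(d); q=np.array([p[0]*np.cos(a)-p[1]*np.sin(a),p[0]*np.sin(a)+p[1]*np.cos(a)]); t=q+post-s['eef_pos'][:2]
        print('{"jaw": 10, "travel": [%.3f, 0, %.3f], "delta_rot": [0, %.2f, 0]}, '%(t@X,t@Z,-a),end='')
    print()
E
python3 - <<'E'
from h import *
arc([.4125,-.1965],[4,12,20,28,36,44,52,60])
E
```

```text
r 0.11139085094924081
{"jaw": 10, "travel": [0.006, 0, -0.005], "delta_rot": [0, -0.07, 0]}, {"jaw": 10, "travel": [0.019, 0, -0.014], "delta_rot": [0, -0.21, 0]}, {"jaw": 10, "travel": [0.033, 0, -0.021], "delta_rot": [0, -0.35, 0]}, {"jaw": 10, "travel": [0.048, 0, -0.026], "delta_rot": [0, -0.49, 0]}, {"jaw": 10, "travel": [0.063, 0, -0.028], "delta_rot": [0, -0.63, 0]}, {"jaw": 10, "travel": [0.079, 0, -0.029], "delta_rot": [0, -0.77, 0]}, {"jaw": 10, "travel": [0.094, 0, -0.027], "delta_rot": [0, -0.91, 0]}, {"jaw": 10, "travel": [0.109, 0, -0.023], "delta_rot": [0, -1.05, 0]},
```

>>> {"api": "play_rows", "payload": {
  "motion": [
    {"jaw":10,"travel":[0.006,0,-0.005],"delta_rot":[0,-0.07,0]},
    {"jaw":10,"travel":[0.019,0,-0.014],"delta_rot":[0,-0.21,0]},
    {"jaw":10,"travel":[0.033,0,-0.021],"delta_rot":[0,-0.35,0]},
    {"jaw":10,"travel":[0.048,0,-0.026],"delta_rot":[0,-0.49,0]},
    {"jaw":10,"travel":[0.063,0,-0.028],"delta_rot":[0,-0.63,0]},
    {"jaw":10,"travel":[0.079,0,-0.029],"delta_rot":[0,-0.77,0]},
    {"jaw":10,"travel":[0.094,0,-0.027],"delta_rot":[0,-0.91,0]},
    {"jaw":10,"travel":[0.109,0,-0.023],"delta_rot":[0,-1.05,0]}
  ]
}}

```text
time: 10.75
eef_pos: [0.5208, -0.2193, 0.1514]
orientation: [[-0.514, -0.005, -0.858], [0.858, -0.0, -0.514], [0.002, -1.0, 0.004]]
wrist_force: [-2.6, 0.2, -8.3]
opening: 0.0158
```

```bash
python3 - <<'E'
from h import *
s=st();print(yaw(),s['ft_torque'])
arc([.4125,-.1965],[4,12,20,28,36,44,52,60,68])
E
```

```text
t 10.75 p [ 0.5208 -0.2193  0.1514] F [-2.6  0.2 -8.3] open 0.0158
120.92015000732214 [ 0.00203871  0.58167975 -0.15323618]
r 0.11071739947224865
{"jaw": 10, "travel": [0.005, 0, -0.006], "delta_rot": [0, -0.07, 0]}, {"jaw": 10, "travel": [0.018, 0, -0.015], "delta_rot": [0, -0.21, 0]}, {"jaw": 10, "travel": [0.032, 0, -0.022], "delta_rot": [0, -0.35, 0]}, {"jaw": 10, "travel": [0.047, 0, -0.027], "delta_rot": [0, -0.49, 0]}, {"jaw": 10, "travel": [0.062, 0, -0.030], "delta_rot": [0, -0.63, 0]}, {"jaw": 10, "travel": [0.078, 0, -0.031], "delta_rot": [0, -0.77, 0]}, {"jaw": 10, "travel": [0.093, 0, -0.029], "delta_rot": [0, -0.91, 0]}, {"jaw": 10, "travel": [0.108, 0, -0.026], "delta_rot": [0, -1.05, 0]}, {"jaw": 10, "travel": [0.123, 0, -0.020], "delta_rot": [0, -1.19, 0]},
```

```bash
python3 - <<'E'
from h import *
arc([.4125,-.1965],[6,15,24,33,42,51,60,69])
E
```

```text
r 0.11071739947224865
{"jaw": 10, "travel": [0.008, 0, -0.008], "delta_rot": [0, -0.10, 0]}, {"jaw": 10, "travel": [0.023, 0, -0.018], "delta_rot": [0, -0.26, 0]}, {"jaw": 10, "travel": [0.039, 0, -0.025], "delta_rot": [0, -0.42, 0]}, {"jaw": 10, "travel": [0.056, 0, -0.029], "delta_rot": [0, -0.58, 0]}, {"jaw": 10, "travel": [0.074, 0, -0.031], "delta_rot": [0, -0.73, 0]}, {"jaw": 10, "travel": [0.091, 0, -0.030], "delta_rot": [0, -0.89, 0]}, {"jaw": 10, "travel": [0.108, 0, -0.026], "delta_rot": [0, -1.05, 0]}, {"jaw": 10, "travel": [0.125, 0, -0.019], "delta_rot": [0, -1.20, 0]},
```

>>> {"api": "play_rows", "payload": {
  "motion": [
    {"jaw":10,"travel":[0.008,0,-0.007],"delta_rot":[0,-0.1,0]},
    {"jaw":10,"travel":[0.023,0,-0.017],"delta_rot":[0,-0.26,0]},
    {"jaw":10,"travel":[0.039,0,-0.024],"delta_rot":[0,-0.42,0]},
    {"jaw":10,"travel":[0.056,0,-0.029],"delta_rot":[0,-0.58,0]},
    {"jaw":10,"travel":[0.074,0,-0.03],"delta_rot":[0,-0.73,0]},
    {"jaw":10,"travel":[0.091,0,-0.029],"delta_rot":[0,-0.89,0]},
    {"jaw":10,"travel":[0.108,0,-0.025],"delta_rot":[0,-1.05,0]},
    {"jaw":10,"travel":[0.125,0,-0.019],"delta_rot":[0,-1.2,0]}
  ]
}}

```text
time: 11.75
eef_pos: [0.4725, -0.1036, 0.1514]
orientation: [[-0.985, -0.005, 0.17], [-0.17, -0.003, -0.986], [0.006, -1.0, 0.002]]
wrist_force: [-2.3, -8.3, -9.8]
opening: 0.016
```

```bash
python3 - <<'E'
from h import *
s=st();print(yaw(),s['ft_torque'],s['joint_pos'])
shot('side','d6.png');c=shot('scene','s6.png')
E
```

```text
t 11.75 p [ 0.4725 -0.1036  0.1514] F [-2.3 -8.3 -9.8] open 0.016
-170.2368383020201 [-2.57533812  0.57765829  0.13144929] [ 0.1224071   0.23997193 -0.4572699   0.00332166 -0.87937322  0.04587352]
```

View pics/s6.png

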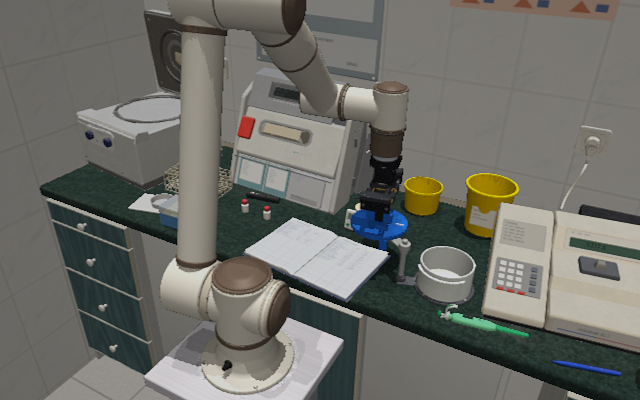

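```bash
python3 - <<'E'
from h import *
a=load('scene1.png');b=load('side1.png')
print(two(a,(244.4,201),b,(234.5,235)),two(a,(266.3,208),b,(263.5,232.6)))
plan([.43,.2,.30],180)
E
```

```text
(array([0.49973485, 0.36620612, 0.03734171]), np.float64(0.0025683394277628536)) (array([0.49742638, 0.2809953 , 0.03829123]), np.float64(0.0031767185703367043))
travel [-0.009, -0.149, -0.3057] rot [-0.0025, 0.169, 0.0058]
```

>>> {"api": "play_rows", "payload": {
  "motion": [
    {"jaw":60,"travel":[0,0,0],"delta_rot":[0,0,0]},
    {"jaw":60,"travel":[0,0,0],"delta_rot":[0,0,0]},
    {"jaw":60,"travel":[0,0,0],"delta_rot":[0,0,0]},
    {"jaw":60,"travel":[0,-0.04,0],"delta_rot":[0,0,0]},
    {"jaw":60,"travel":[0,-0.09,0],"delta_rot":[0,0,0]},
    {"jaw":60,"travel":[0,-0.15,0],"delta_rot":[0,0.17,0]},
    {"jaw":60,"travel":[-0.009,-0.15,-0.06],"delta_rot":[0,0.34,0]},
    {"jaw":60,"travel":[-0.009,-0.15,-0.12],"delta_rot":[0,0.51,0]}
  ]
}}

```text
time: 12.85
eef_pos: [0.4677, 0.007, 0.3032]
orientation: [[-0.948, 0.004, -0.318], [0.318, 0.001, -0.948], [-0.003, -1.0, -0.002]]
wrist_force: [-0.1, -0.2, -0.1]
opening: 0.0525
```

```bash
python3 - <<'E'
from h import *
s=st();plan([.43,.32,.30],90)
shot('scene','s7.png');shot('side','d7.png')
E
```

```text
t 12.85 p [0.4677 0.007  0.3032] F [-0.1 -0.2 -0.1] open 0.0525
travel [0.1353, 0.0034, -0.2848] rot [0.0042, 1.2472, -0.0016]
```

View pics/s7.png

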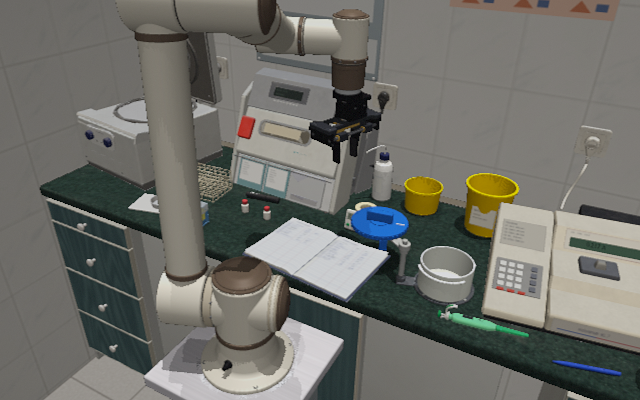

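>>> {"api": "play_rows", "payload": {
  "motion": [
    {"jaw":60,"travel":[0.027,0,-0.057],"delta_rot":[0,0.17,0]},
    {"jaw":60,"travel":[0.054,0,-0.114],"delta_rot":[0,0.34,0]},
    {"jaw":60,"travel":[0.081,0,-0.171],"delta_rot":[0,0.51,0]},
    {"jaw":60,"travel":[0.108,0,-0.228],"delta_rot":[0,0.68,0]},
    {"jaw":60,"travel":[0.135,0,-0.285],"delta_rot":[0,0.85,0]},
    {"jaw":60,"travel":[0.135,0,-0.285],"delta_rot":[0,1.02,0]},
    {"jaw":60,"travel":[0.135,0,-0.285],"delta_rot":[0,1.19,0]},
    {"jaw":60,"travel":[0.135,0,-0.285],"delta_rot":[0,1.25,0]}
  ]
}}

```text
time: 13.95
eef_pos: [0.4278, 0.3193, 0.3018]
orientation: [[-0.003, 0.001, -1.0], [1.0, 0.0, -0.003], [0.0, -1.0, -0.001]]
wrist_force: [-0.2, -0.1, -0.1]
opening: 0.0526
```

```bash
python3 - <<'E'
from h import *
s=st();print(yaw())
for n in ('scene','side','wrist'): shot(n,n+'8.png')
E
```

```text
t 13.95 p [0.4278 0.3193 0.3018] F [-0.2 -0.1 -0.1] open 0.0526
90.1854219993933
```

View pics/wrist8.png

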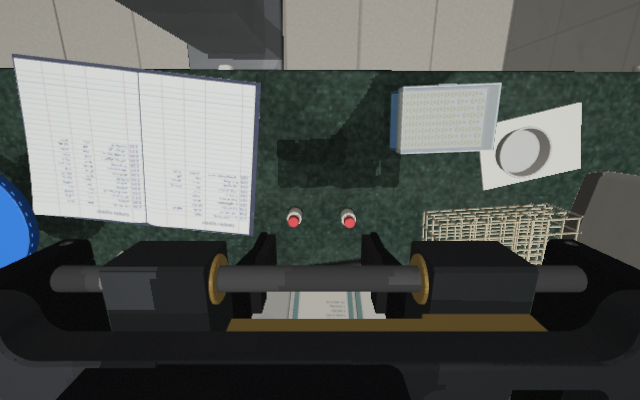

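View pics/side8.png

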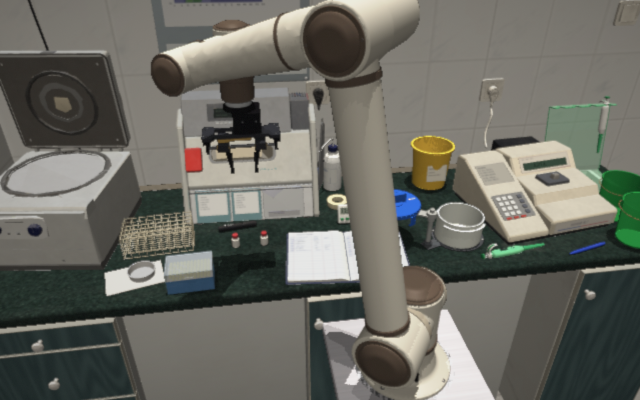

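```bash
python3 - <<'E'
from h import *
cs={n:load(n+'8.png') for n in ('scene','side','wrist')}
R={}
for n,c in cs.items():
    a=cv2.cvtColor(c['pixels'],cv2.COLOR_RGB2HSV)
    m=cv2.inRange(a,(0,120,60),(8,255,255))|cv2.inRange(a,(172,120,60),(180,255,255))
    k,l,s,ce=cv2.connectedComponentsWithStats(m)
    for i in range(1,k):
        if 6<s[i][4]<300: print(n,s[i],ce[i].round(1),plane(c,*ce[i],.038).round(4))
im=cs['wrist']['pixels'][:,:,::-1]
cv2.imwrite('pics/z8.png',np.hstack([cv2.resize(im[195:245,265:375],None,fx=7,fy=7,interpolation=cv2.INTER_CUBIC)]))
E
```

```text
scene [469   0   7   2   9] [471.4   0.6] [5.216  0.8031 0.038 ]
scene [237 122   7  16  74] [240.9 130.1] [0.9761 0.7282 0.038 ]
scene [250 124   5  13  24] [251.2 129. ] [1.0076 0.6978 0.038 ]
scene [242 199   6   5  25] [244.4 201. ] [0.4966 0.3643 0.038 ]
scene [264 206   6   5  25] [266.4 208. ] [0.4955 0.2798 0.038 ]
scene [496 286   7   4  19] [499.3 287.8] [ 0.4607 -0.4381  0.038 ]
scene [507 289   7   4  20] [510.2 290.2] [ 0.4646 -0.4637  0.038 ]
scene [518 291   7   4  19] [520.7 292.7] [ 0.468  -0.4883  0.038 ]
side [521 215   5   2   8] [523.  215.5] [ 0.473  -0.5247  0.038 ]
side [261 230   6   6  27] [263.3 232.6] [0.5008 0.2817 0.038 ]
side [232 233   6   5  27] [234.6 234.9] [0.5014 0.366  0.038 ]
wrist [288 216  11  11 100] [293.  221.2] [0.4981 0.2813 0.038 ]
wrist [344 217  11  11  99] [349.  222.1] [0.4992 0.3655 0.038 ]
```

View pics/z8.png

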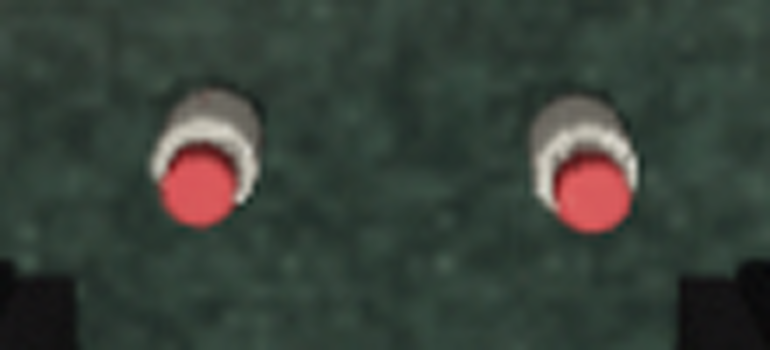

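```bash
python3 - <<'E'
from h import *
plan([.498,.281,.027],90)
E
```

```text
travel [-0.0381, 0.275, -0.0697] rot [0.0008, 0.0055, 0.0003]
```

>>> {"api": "play_rows", "payload": {
  "motion": [
    {"jaw":60,"travel":[-0.038,0.05,-0.07],"delta_rot":[0,0,0]},
    {"jaw":60,"travel":[-0.038,0.1,-0.07],"delta_rot":[0,0,0]},
    {"jaw":60,"travel":[-0.038,0.15,-0.07],"delta_rot":[0,0,0]},
    {"jaw":60,"travel":[-0.038,0.2,-0.07],"delta_rot":[0,0,0]},
    {"jaw":60,"travel":[-0.038,0.23,-0.07],"delta_rot":[0,0,0]},
    {"jaw":60,"travel":[-0.038,0.26,-0.07],"delta_rot":[0,0,0]},
    {"jaw":60,"travel":[-0.038,0.275,-0.07],"delta_rot":[0,0,0]},
    {"jaw":60,"travel":[-0.038,0.275,-0.07],"delta_rot":[0,0,0]}
  ]
}}

```text
time: 15.1
eef_pos: [0.4975, 0.2807, 0.026]
orientation: [[-0.005, -0.001, -1.0], [1.0, -0.001, -0.005], [-0.001, -1.0, 0.001]]
wrist_force: [-0.1, 0.5, -0.9]
opening: 0.0521
```

```bash
python3 - <<'E'
from h import *
st();shot('wrist','w9.png')
E
```

```text
t 15.1 p [0.4975 0.2807 0.026 ] F [-0.1  0.5 -0.9] open 0.0521
```

View pics/w9.png

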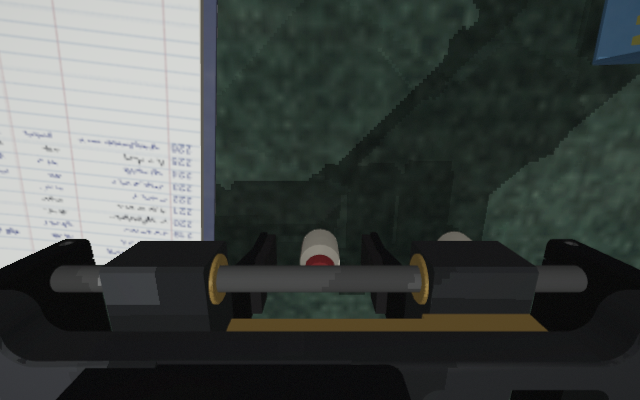

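The first vial stands centred between the fingers, at about (319,245); I close on it and lift.

>>> {"api": "play_rows", "payload": {
  "motion": [
    {"jaw":15,"travel":[0,0,0],"delta_rot":[0,0,0]},
    {"jaw":15,"travel":[0,0,0],"delta_rot":[0,0,0]},
    {"jaw":15,"travel":[0,0,0],"delta_rot":[0,0,0]},
    {"jaw":15,"travel":[0,0,0],"delta_rot":[0,0,0]},
    {"jaw":15,"travel":[0,-0.02,0],"delta_rot":[0,0,0]},
    {"jaw":15,"travel":[0,-0.06,0],"delta_rot":[0,0,0]},
    {"jaw":15,"travel":[0,-0.12,0],"delta_rot":[0,0,0]},
    {"jaw":15,"travel":[0,-0.18,0],"delta_rot":[0,0,0]}
  ]
}}

```text
time: 16.15
eef_pos: [0.4971, 0.2807, 0.2082]
orientation: [[-0.004, -0.001, -1.0], [1.0, -0.001, -0.004], [-0.001, -1.0, 0.001]]
wrist_force: [0.9, 0.4, -0.9]
opening: 0.021
```

```bash
python3 - <<'E'
from h import *
st();shot('wrist','w10.png'); 
C=np.array([.449,-.303]);a=np.radians(18.9); Y=np.array([-np.sin(a),np.cos(a)])
P=C-.030*Y; print(P); plan([*P,.27],19)
E
```

```text
t 16.15 p [0.4971 0.2807 0.2082] F [ 0.9  0.4 -0.9] open 0.021
[ 0.45871752 -0.33138256]
travel [-0.6138, -0.0578, 0.0456] rot [0.007, 1.2455, 0.0161]
```

View pics/w10.png

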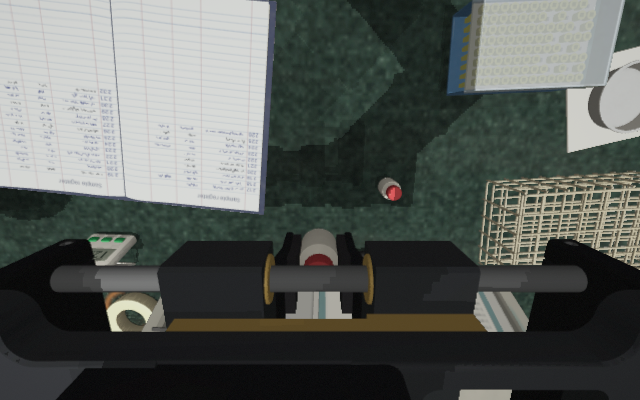

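>>> {"api": "play_rows", "payload": {
  "motion": [
    {"jaw":15,"travel":[-0.02,-0.058,0.0],"delta_rot":[0,0,0]},
    {"jaw":15,"travel":[-0.06,-0.058,0.0],"delta_rot":[0,0.1,0]},
    {"jaw":15,"travel":[-0.11,-0.058,0.01],"delta_rot":[0,0.2,0]},
    {"jaw":15,"travel":[-0.16,-0.058,0.01],"delta_rot":[0,0.3,0]},
    {"jaw":15,"travel":[-0.21,-0.058,0.02],"delta_rot":[0,0.4,0]},
    {"jaw":15,"travel":[-0.26,-0.058,0.02],"delta_rot":[0,0.5,0]},
    {"jaw":15,"travel":[-0.31,-0.058,0.02],"delta_rot":[0,0.6,0]},
    {"jaw":15,"travel":[-0.35,-0.058,0.03],"delta_rot":[0,0.7,0]}
  ]
}}

```text
time: 17.2
eef_pos: [0.4686, -0.0708, 0.2643]
orientation: [[0.644, -0.0, -0.765], [0.765, -0.0, 0.644], [-0.0, -1.0, 0.0]]
wrist_force: [0.2, 0.1, -0.2]
opening: 0.0208
```

```bash
python3 - <<'E'
from h import *
st()
plan([.4587,-.3314,.27],19)
E
```

```text
t 17.2 p [ 0.4686 -0.0708  0.2643] F [ 0.2  0.1 -0.2] open 0.0208
travel [-0.2057, -0.0057, -0.1603] rot [0.0, 0.5393, -0.0]
```

>>> {"api": "play_rows", "payload": {
  "motion": [
    {"jaw":15,"travel":[-0.03,-0.006,-0.023],"delta_rot":[0,0.1,0]},
    {"jaw":15,"travel":[-0.07,-0.006,-0.055],"delta_rot":[0,0.2,0]},
    {"jaw":15,"travel":[-0.11,-0.006,-0.085],"delta_rot":[0,0.3,0]},
    {"jaw":15,"travel":[-0.15,-0.006,-0.117],"delta_rot":[0,0.4,0]},
    {"jaw":15,"travel":[-0.18,-0.006,-0.14],"delta_rot":[0,0.5,0]},
    {"jaw":15,"travel":[-0.206,-0.006,-0.16],"delta_rot":[0,0.54,0]},
    {"jaw":15,"travel":[-0.206,-0.006,-0.16],"delta_rot":[0,0.54,0]}
  ]
}}

```text
time: 18.08
eef_pos: [0.4591, -0.3314, 0.2696]
orientation: [[0.945, -0.001, -0.326], [0.326, 0.0, 0.945], [-0.001, -1.0, 0.001]]
wrist_force: [-0.1, 0.2, -1.1]
opening: 0.0212
```

```bash
python3 - <<'E'
from h import *
st();print(yaw())
plan([.4587,-.3314,.0365],19)
shot('wrist','w11.png')
E
```

```text
t 18.07 p [ 0.4591 -0.3314  0.2696] F [-0.1  0.2 -1.1] open 0.0212
19.008716263329152
travel [-0.0002, 0.2331, -0.0001] rot [-0.0008, 0.0002, -0.0009]
```

View pics/w11.png

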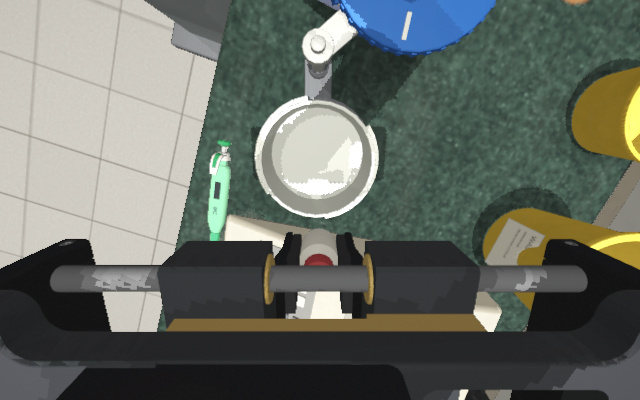

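```bash
python3 - <<'E'
from h import *
c=load('w11.png')
print(plane(c,317,156,.08),plane(c,255.5,156,.08)-plane(c,378.5,156,.08),plane(c,317,42,.13))
E
```

```text
[ 0.44611634 -0.29702238  0.08      ] [-0.13401039 -0.04632463  0.        ] [ 0.41191343 -0.19685634  0.13      ]
```

>>> {"api": "play_rows", "payload": {
  "motion": [
    {"jaw":15,"travel":[0,0.04,0],"delta_rot":[0,0,0]},
    {"jaw":15,"travel":[0,0.09,0],"delta_rot":[0,0,0]},
    {"jaw":15,"travel":[0,0.135,0],"delta_rot":[0,0,0]},
    {"jaw":15,"travel":[0,0.17,0],"delta_rot":[0,0,0]},
    {"jaw":15,"travel":[0,0.195,0],"delta_rot":[0,0,0]},
    {"jaw":15,"travel":[0,0.215,0],"delta_rot":[0,0,0]},
    {"jaw":15,"travel":[0,0.225,0],"delta_rot":[0,0,0]},
    {"jaw":15,"travel":[0,0.225,0],"delta_rot":[0,0,0]}
  ]
}}

```text
time: 19.12
eef_pos: [0.4596, -0.3291, 0.0454]
orientation: [[0.944, -0.001, -0.33], [0.33, 0.0, 0.944], [-0.001, -1.0, 0.001]]
wrist_force: [0.3, -1.5, 0.6]
opening: 0.0212
```

>>> {"api": "play_rows", "payload": {
  "motion": [
    {"jaw":15,"travel":[0,0.005,0],"delta_rot":[0,0,0]},
    {"jaw":15,"travel":[0,0.01,0],"delta_rot":[0,0,0]},
    {"jaw":15,"travel":[0,0.01,0],"delta_rot":[0,0,0]}
  ]
}}

```text
time: 19.5
eef_pos: [0.4595, -0.3297, 0.0354]
orientation: [[0.944, -0.0, -0.329], [0.329, 0.0, 0.944], [-0.0, -1.0, 0.0]]
wrist_force: [0.2, 0.3, -0.5]
opening: 0.0212
```

```bash
python3 - <<'E'
from h import *
st();shot('wrist','w12.png')
E
```

```text
t 19.5 p [ 0.4595 -0.3297  0.0354] F [ 0.2  0.3 -0.5] open 0.0212
```

View pics/w12.png

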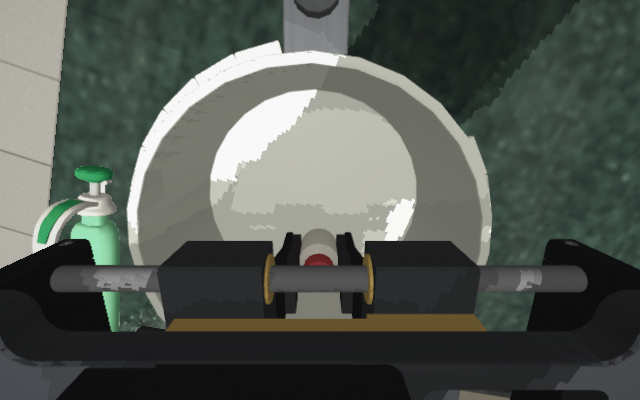

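>>> {"api": "play_rows", "payload": {
  "motion": [
    {"jaw":15,"travel":[0,0.002,0],"delta_rot":[0,0,0]},
    {"jaw":32,"travel":[0,0.002,0],"delta_rot":[0,0,0]},
    {"jaw":42,"travel":[0,0.002,0],"delta_rot":[0,0,0]},
    {"jaw":42,"travel":[0,0.002,0],"delta_rot":[0,0,0]},
    {"jaw":42,"travel":[0,-0.03,0],"delta_rot":[0,0,0]},
    {"jaw":42,"travel":[0,-0.08,0],"delta_rot":[0,0,0]},
    {"jaw":42,"travel":[0,-0.14,0],"delta_rot":[0,0,0]},
    {"jaw":42,"travel":[0,-0.2,0],"delta_rot":[0,0,0]}
  ]
}}

```text
time: 20.55
eef_pos: [0.4593, -0.3296, 0.2374]
orientation: [[0.944, -0.0, -0.329], [0.329, 0.0, 0.944], [-0.0, -1.0, 0.0]]
wrist_force: [1.2, 0.2, -1.2]
opening: 0.0368
```

```bash
python3 - <<'E'
from h import *
st();shot('wrist','w13.png')
for n in ('scene','side'): shot(n,n+'13.png')
cs={n:load(n+'13.png') for n in ('scene','side')}
for n,c in cs.items():
    a=cv2.cvtColor(c['pixels'],cv2.COLOR_RGB2HSV)
    m=cv2.inRange(a,(0,120,60),(8,255,255))|cv2.inRange(a,(172,120,60),(180,255,255))
    k,l,s,ce=cv2.connectedComponentsWithStats(m)
    for i in range(1,k):
        if 6<s[i][4]<300: print(n,s[i],ce[i].round(1),plane(c,*ce[i],.038).round(4))
plan([.45,.36,.27],90)
E
```

```text
t 20.55 p [ 0.4593 -0.3296  0.2374] F [ 1.2  0.2 -1.2] open 0.0368
scene [245 199   3   5  12] [245.8 201. ] [0.4988 0.3606 0.038 ]
scene [454 271   6   6  30] [456.6 273.4] [ 0.4653 -0.329   0.038 ]
scene [496 286   7   4  20] [499.2 287.8] [ 0.461  -0.4379  0.038 ]
scene [507 289   7   4  19] [510.1 290.3] [ 0.4643 -0.4636  0.038 ]
scene [518 291   7   4  19] [520.7 292.7] [ 0.468  -0.4883  0.038 ]
side [521 215   5   2   8] [523.  215.5] [ 0.473  -0.5247  0.038 ]
side [464 220   4   4  13] [465.4 221.4] [ 0.4682 -0.3342  0.038 ]
side [232 233   6   5  27] [234.6 234.9] [0.5014 0.366  0.038 ]
travel [0.2167, -0.0327, 0.6556] rot [0.0095, -1.2356, 0.0022]
```

View pics/w13.png

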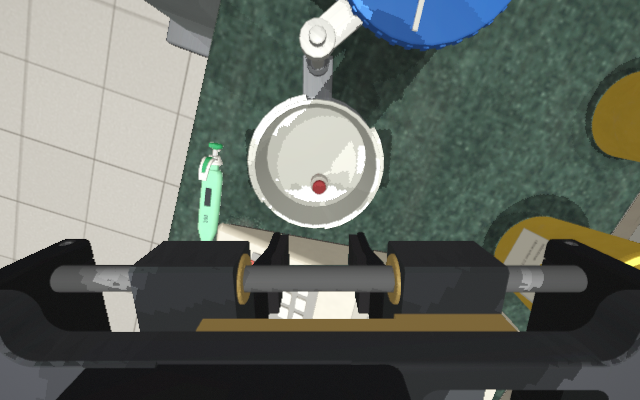

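View pics/scene13.png

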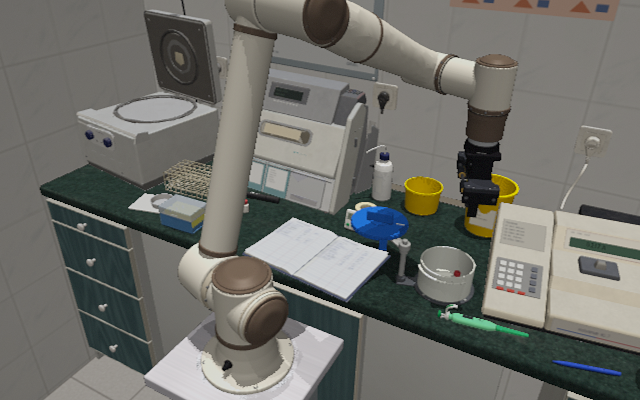

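>>> {"api": "play_rows", "payload": {
  "motion": [
    {"jaw":42,"travel":[0.0,-0.033,0.02],"delta_rot":[0,0,0]},
    {"jaw":42,"travel":[0.02,-0.033,0.06],"delta_rot":[0,-0.1,0]},
    {"jaw":42,"travel":[0.036,-0.033,0.11],"delta_rot":[0,-0.2,0]},
    {"jaw":42,"travel":[0.053,-0.033,0.16],"delta_rot":[0,-0.3,0]},
    {"jaw":50,"travel":[0.07,-0.033,0.21],"delta_rot":[0,-0.4,0]},
    {"jaw":60,"travel":[0.086,-0.033,0.26],"delta_rot":[0,-0.5,0]},
    {"jaw":60,"travel":[0.102,-0.033,0.31],"delta_rot":[0,-0.6,0]},
    {"jaw":60,"travel":[0.119,-0.033,0.36],"delta_rot":[0,-0.7,0]}
  ]
}}

```text
time: 21.7
eef_pos: [0.4527, 0.0508, 0.2674]
orientation: [[0.508, -0.002, -0.861], [0.861, -0.001, 0.508], [-0.001, -1.0, 0.001]]
wrist_force: [0.2, -0.3, -0.8]
opening: 0.0517
```

```bash
python3 - <<'E'
from h import *
st();plan([.45,.36,.27],90)
E
```

```text
t 21.7 p [0.4527 0.0508 0.2674] F [ 0.2 -0.3 -0.8] open 0.0517
travel [0.2649, -0.0028, 0.1593] rot [-0.0018, -0.5326, -0.0011]
```

>>> {"api": "play_rows", "payload": {
  "motion": [
    {"jaw":60,"travel":[0.042,0,0.025],"delta_rot":[0,-0.1,0]},
    {"jaw":60,"travel":[0.084,0,0.05],"delta_rot":[0,-0.2,0]},
    {"jaw":60,"travel":[0.126,0,0.076],"delta_rot":[0,-0.3,0]},
    {"jaw":60,"travel":[0.17,0,0.102],"delta_rot":[0,-0.4,0]},
    {"jaw":60,"travel":[0.214,0,0.128],"delta_rot":[0,-0.5,0]},
    {"jaw":60,"travel":[0.25,0,0.15],"delta_rot":[0,-0.53,0]},
    {"jaw":60,"travel":[0.265,0,0.159],"delta_rot":[0,-0.53,0]},
    {"jaw":60,"travel":[0.265,0,0.159],"delta_rot":[0,-0.53,0]}
  ]
}}

```text
time: 22.7
eef_pos: [0.4518, 0.3586, 0.2671]
orientation: [[0.005, -0.002, -1.0], [1.0, -0.002, 0.005], [-0.002, -1.0, 0.002]]
wrist_force: [0.3, -0.6, -0.5]
opening: 0.0521
```

```bash
python3 - <<'E'
from h import *
st();c=shot('wrist','w14.png')
a=cv2.cvtColor(c['pixels'],cv2.COLOR_RGB2HSV)
m=cv2.inRange(a,(0,120,60),(8,255,255))|cv2.inRange(a,(172,120,60),(180,255,255))
k,l,s,ce=cv2.connectedComponentsWithStats(m)
for i in range(1,k):
    if 6<s[i][4]<300: print(s[i],ce[i].round(1),plane(c,*ce[i],.038).round(4))
plan([.499,.3655,.027],90)
E
```

```text
t 22.7 p [0.4518 0.3586 0.2671] F [ 0.3 -0.6 -0.5] open 0.0521
[319 208  11  13 117] [323.9 214.5] [0.4991 0.3655 0.038 ]
travel [0.0085, 0.2405, -0.0474] rot [-0.0016, -0.006, -0.0018]
```

View pics/w14.png

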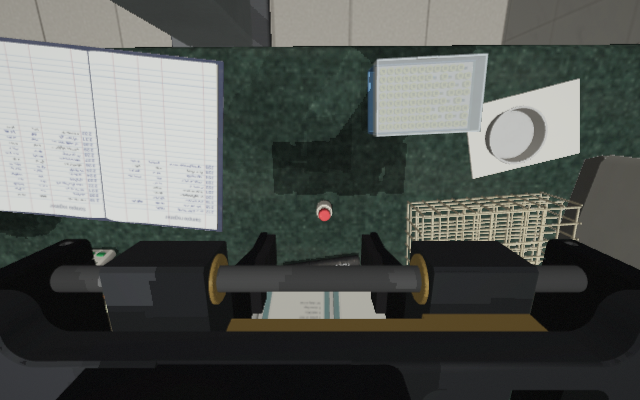

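>>> {"api": "play_rows", "payload": {
  "motion": [
    {"jaw":60,"travel":[0.008,0.04,-0.047],"delta_rot":[0,0,0]},
    {"jaw":60,"travel":[0.008,0.09,-0.047],"delta_rot":[0,0,0]},
    {"jaw":60,"travel":[0.008,0.14,-0.047],"delta_rot":[0,0,0]},
    {"jaw":60,"travel":[0.008,0.18,-0.047],"delta_rot":[0,0,0]},
    {"jaw":60,"travel":[0.008,0.21,-0.047],"delta_rot":[0,0,0]},
    {"jaw":60,"travel":[0.008,0.23,-0.047],"delta_rot":[0,0,0]},
    {"jaw":60,"travel":[0.008,0.24,-0.047],"delta_rot":[0,0,0]},
    {"jaw":60,"travel":[0.008,0.24,-0.047],"delta_rot":[0,0,0]}
  ]
}}

```text
time: 23.75
eef_pos: [0.4994, 0.3651, 0.0285]
orientation: [[0.007, -0.001, -1.0], [1.0, -0.001, 0.007], [-0.001, -1.0, 0.001]]
wrist_force: [0.7, -1.1, 0.4]
opening: 0.0524
```

>>> {"api": "play_rows", "payload": {
  "motion": [
    {"jaw":15,"travel":[0,0,0],"delta_rot":[0,0,0]},
    {"jaw":15,"travel":[0,0,0],"delta_rot":[0,0,0]},
    {"jaw":15,"travel":[0,0,0],"delta_rot":[0,0,0]},
    {"jaw":15,"travel":[0,0,0],"delta_rot":[0,0,0]},
    {"jaw":15,"travel":[0,-0.02,0],"delta_rot":[0,0,0]},
    {"jaw":15,"travel":[0,-0.06,0],"delta_rot":[0,0,0]},
    {"jaw":15,"travel":[0,-0.12,0],"delta_rot":[0,0,0]},
    {"jaw":15,"travel":[0,-0.18,0],"delta_rot":[0,0,0]}
  ]
}}

```text
time: 24.75
eef_pos: [0.499, 0.3659, 0.2101]
orientation: [[0.006, -0.0, -1.0], [1.0, -0.001, 0.006], [-0.001, -1.0, 0.0]]
wrist_force: [0.9, 1.1, 0.2]
opening: 0.0209
```

```bash
python3 - <<'E'
from h import *
st();shot('wrist','w15.png')
for n in ('scene','side'): shot(n,n+'15.png')
C=np.array([.448,-.302]);a=np.radians(18.9); Y=np.array([-np.sin(a),np.cos(a)])
P=C+.027*Y; print(P); plan([*P,.27],19)
E
```

```text
t 24.75 p [0.499  0.3659 0.2101] F [0.9 1.1 0.2] open 0.0209
[ 0.43925423 -0.2764557 ]
travel [-0.644, -0.0616, 0.0575] rot [0.0012, 1.2337, 0.01]
```

View pics/w15.png

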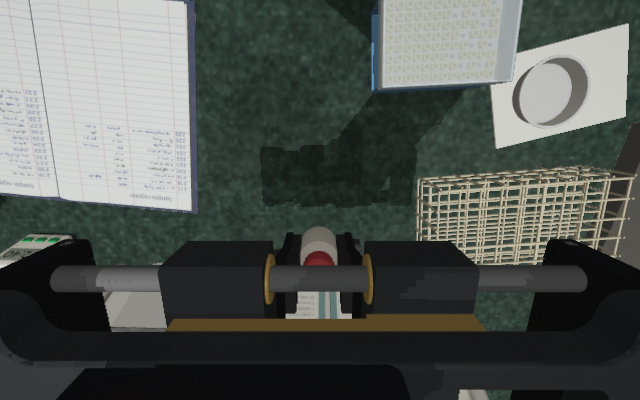

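View pics/side15.png

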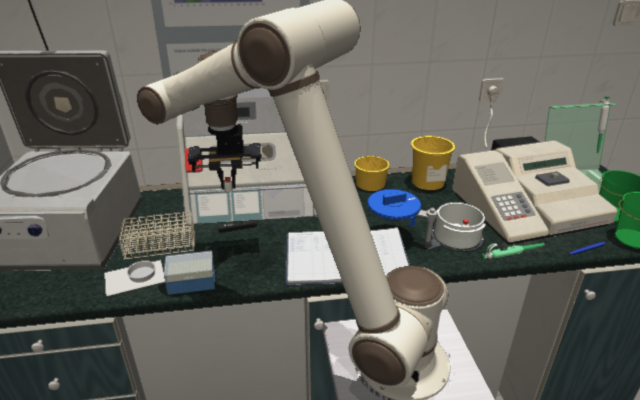

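>>> {"api": "play_rows", "payload": {
  "motion": [
    {"jaw":15,"travel":[-0.02,-0.06,0.0],"delta_rot":[0,0,0]},
    {"jaw":15,"travel":[-0.06,-0.06,0.0],"delta_rot":[0,0.1,0]},
    {"jaw":15,"travel":[-0.11,-0.06,0.01],"delta_rot":[0,0.2,0]},
    {"jaw":15,"travel":[-0.16,-0.06,0.01],"delta_rot":[0,0.3,0]},
    {"jaw":15,"travel":[-0.21,-0.06,0.02],"delta_rot":[0,0.4,0]},
    {"jaw":15,"travel":[-0.26,-0.06,0.02],"delta_rot":[0,0.5,0]},
    {"jaw":15,"travel":[-0.31,-0.06,0.02],"delta_rot":[0,0.6,0]},
    {"jaw":15,"travel":[-0.36,-0.06,0.03],"delta_rot":[0,0.7,0]}
  ]
}}

```text
time: 25.9
eef_pos: [0.4665, 0.0047, 0.2672]
orientation: [[0.651, -0.002, -0.759], [0.759, -0.001, 0.651], [-0.002, -1.0, 0.001]]
wrist_force: [0.1, 0.0, 0.7]
opening: 0.0208
```

```bash
python3 - <<'E'
from h import *
st()
plan([.4393,-.2765,.27],19)
E
```

```text
t 25.9 p [0.4665 0.0047 0.2672] F [0.1 0.  0.7] open 0.0208
travel [-0.2311, -0.0026, -0.1625] rot [-0.0009, 0.53, -0.0022]
```

>>> {"api": "play_rows", "payload": {
  "motion": [
    {"jaw":15,"travel":[-0.04,0,-0.028],"delta_rot":[0,0.1,0]},
    {"jaw":15,"travel":[-0.08,0,-0.056],"delta_rot":[0,0.2,0]},
    {"jaw":15,"travel":[-0.12,0,-0.084],"delta_rot":[0,0.3,0]},
    {"jaw":15,"travel":[-0.16,0,-0.112],"delta_rot":[0,0.4,0]},
    {"jaw":15,"travel":[-0.2,0,-0.14],"delta_rot":[0,0.5,0]},
    {"jaw":15,"travel":[-0.231,0,-0.162],"delta_rot":[0,0.53,0]},
    {"jaw":15,"travel":[-0.231,0,-0.162],"delta_rot":[0,0.53,0]},
    {"jaw":15,"travel":[-0.231,0,-0.162],"delta_rot":[0,0.53,0]}
  ]
}}

```text
time: 26.9
eef_pos: [0.4402, -0.2741, 0.2675]
orientation: [[0.944, -0.002, -0.329], [0.329, 0.001, 0.944], [-0.001, -1.0, 0.002]]
wrist_force: [0.7, 0.0, 0.2]
opening: 0.0207
```

```bash
python3 - <<'E'
from h import *
st();shot('wrist','w16.png');shot('scene','s16.png')
plan([.4393,-.2765,.0375],19)
E
```

```text
t 26.9 p [ 0.4402 -0.2741  0.2675] F [0.7 0.  0.2] open 0.0207
travel [-0.0021, 0.2307, -0.0024] rot [-0.0006, 0.0047, -0.0005]
```

View pics/w16.png

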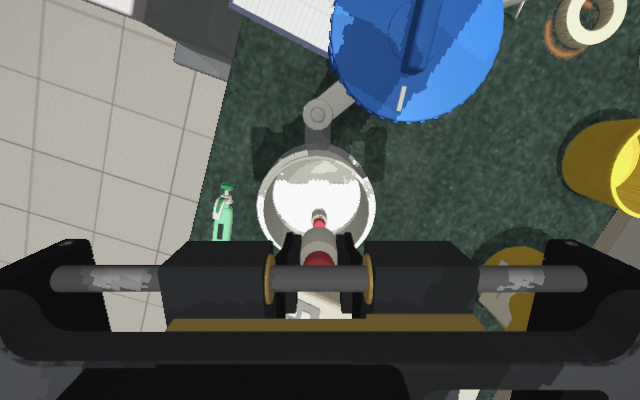

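View pics/s16.png

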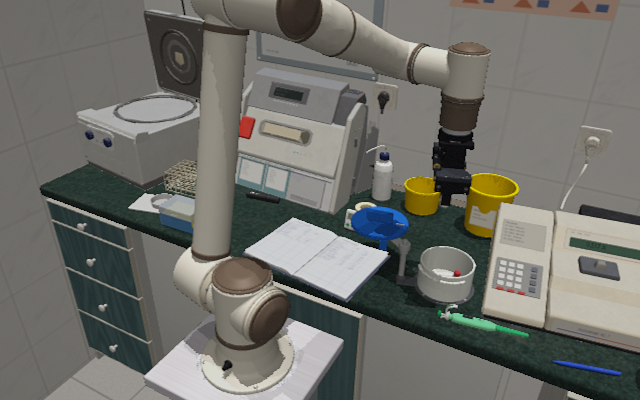

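```bash
python3 - <<'E'
from h import *
a=load('w16.png')['pixels'][140:270,250:390,::-1]; b=load('s16.png')['pixels'][240:305,410:480,::-1]; d=shot('side','d16.png')['pixels'][190:260,420:495,::-1]
cv2.imwrite('pics/z9.png',np.hstack([cv2.resize(x,(266,266),interpolation=cv2.INTER_CUBIC) for x in (a,b,d)]))
E
```

```text
(no output)
```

View pics/z9.png

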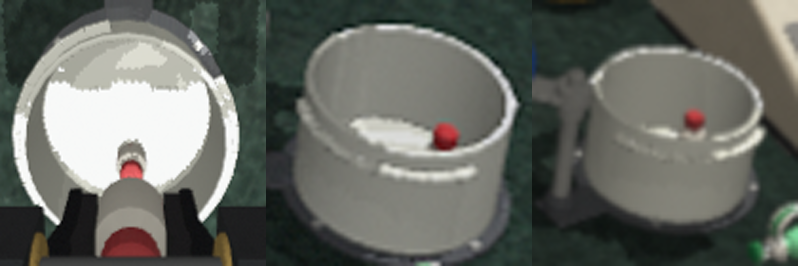

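>>> {"api": "play_rows", "payload": {
  "motion": [
    {"jaw":15,"travel":[-0.002,0.04,-0.002],"delta_rot":[0,0,0]},
    {"jaw":15,"travel":[-0.002,0.09,-0.002],"delta_rot":[0,0,0]},
    {"jaw":15,"travel":[-0.002,0.135,-0.002],"delta_rot":[0,0,0]},
    {"jaw":15,"travel":[-0.002,0.17,-0.002],"delta_rot":[0,0,0]},
    {"jaw":15,"travel":[-0.002,0.195,-0.002],"delta_rot":[0,0,0]},
    {"jaw":15,"travel":[-0.002,0.215,-0.002],"delta_rot":[0,0,0]},
    {"jaw":15,"travel":[-0.002,0.225,-0.002],"delta_rot":[0,0,0]},
    {"jaw":15,"travel":[-0.002,0.225,-0.002],"delta_rot":[0,0,0]}
  ]
}}

```text
time: 28.05
eef_pos: [0.4395, -0.2767, 0.0434]
orientation: [[0.944, -0.001, -0.33], [0.33, 0.0, 0.944], [-0.001, -1.0, 0.0]]
wrist_force: [0.4, 0.9, -0.2]
opening: 0.0212
```

```bash
python3 - <<'E'
from h import *
st();shot('wrist','w17.png')
E
```

```text
t 28.05 p [ 0.4395 -0.2767  0.0434] F [ 0.4  0.9 -0.2] open 0.0212
```

View pics/w17.png

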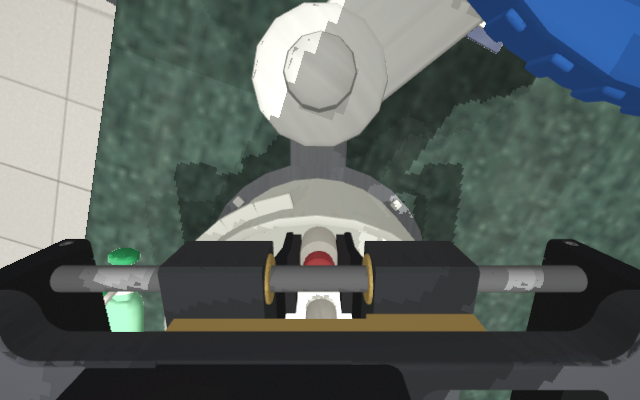

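>>> {"api": "play_rows", "payload": {
  "motion": [
    {"jaw":15,"travel":[0,0.004,0],"delta_rot":[0,0,0]},
    {"jaw":15,"travel":[0,0.0065,0],"delta_rot":[0,0,0]},
    {"jaw":32,"travel":[0,0.0065,0],"delta_rot":[0,0,0]},
    {"jaw":42,"travel":[0,0.0065,0],"delta_rot":[0,0,0]},
    {"jaw":42,"travel":[0,0.0065,0],"delta_rot":[0,0,0]},
    {"jaw":42,"travel":[0,-0.03,0],"delta_rot":[0,0,0]},
    {"jaw":42,"travel":[0,-0.08,0],"delta_rot":[0,0,0]},
    {"jaw":42,"travel":[0,-0.14,0],"delta_rot":[0,0,0]}
  ]
}}

```text
time: 29.1
eef_pos: [0.4387, -0.2769, 0.1844]
orientation: [[0.944, -0.002, -0.329], [0.329, 0.001, 0.944], [-0.002, -1.0, 0.001]]
wrist_force: [1.6, -0.3, -0.2]
opening: 0.0366
```

```bash
python3 - <<'E'
from h import *
st();a=shot('wrist','w18.png');shot('scene','s18.png');shot('side','d18.png')
b=load('s18.png')['pixels'][240:305,410:480,::-1]; d=load('d18.png')['pixels'][190:260,420:495,::-1]
cv2.imwrite('pics/z10.png',np.hstack([cv2.resize(x,(390,390),interpolation=cv2.INTER_CUBIC) for x in (b,d)]))
E
```

```text
t 29.1 p [ 0.4387 -0.2769  0.1844] F [ 1.6 -0.3 -0.2] open 0.0366
```

View pics/z10.png

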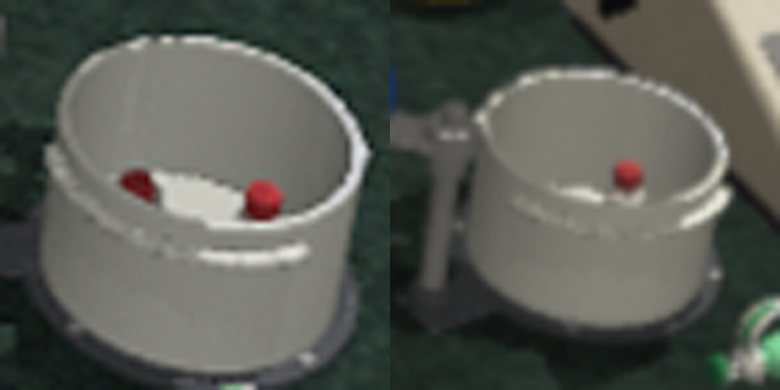

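View pics/s18.png

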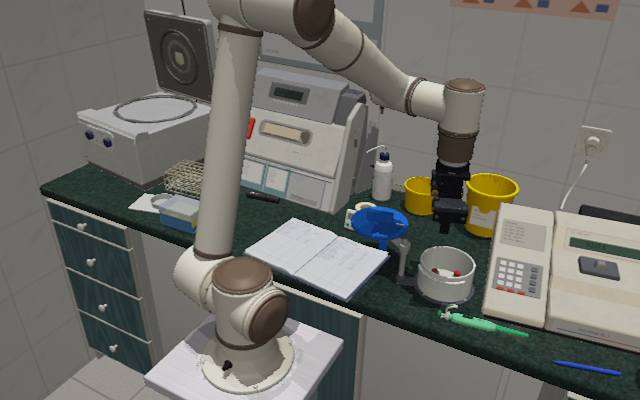

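View pics/d18.png

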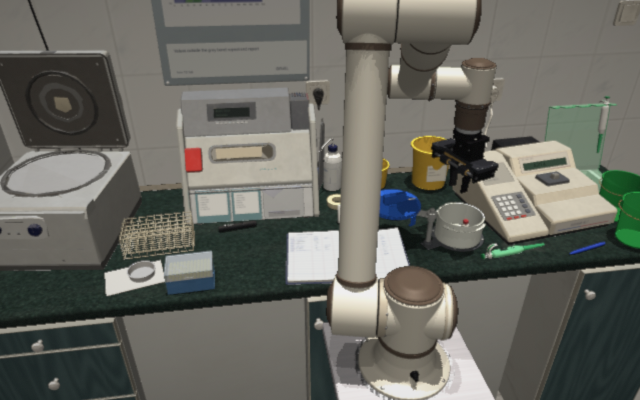

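```bash
python3 - <<'E'
from h import *
plan([.472,-.104,.25],105)
E
```

```text
travel [0.0865, -0.0628, 0.1537] rot [0.0095, -1.4974, 0.0018]
```

>>> {"api": "play_rows", "payload": {
  "motion": [
    {"jaw":60,"travel":[0.0,-0.05,0.0],"delta_rot":[0,-0.1,0]},
    {"jaw":60,"travel":[0.0,-0.09,0.0],"delta_rot":[0,-0.28,0]},
    {"jaw":60,"travel":[0.015,-0.09,0.03],"delta_rot":[0,-0.46,0]},
    {"jaw":60,"travel":[0.03,-0.09,0.06],"delta_rot":[0,-0.64,0]},
    {"jaw":60,"travel":[0.05,-0.09,0.09],"delta_rot":[0,-0.82,0]},
    {"jaw":60,"travel":[0.07,-0.09,0.12],"delta_rot":[0,-1.0,0]},
    {"jaw":60,"travel":[0.086,-0.09,0.153],"delta_rot":[0,-1.18,0]},
    {"jaw":60,"travel":[0.086,-0.09,0.153],"delta_rot":[0,-1.36,0]}
  ]
}}

```text
time: 30.25
eef_pos: [0.47, -0.1024, 0.2721]
orientation: [[-0.133, -0.003, -0.991], [0.991, 0.0, -0.133], [0.001, -1.0, 0.003]]
wrist_force: [-0.1, -0.5, -0.3]
opening: 0.052
```

>>> {"api": "play_rows", "payload": {
  "motion": [
    {"jaw":60,"travel":[0,0,0],"delta_rot":[0,-0.18,0]},
    {"jaw":60,"travel":[0,0,0],"delta_rot":[0,-0.36,0]},
    {"jaw":60,"travel":[0,0,0],"delta_rot":[0,-0.54,0]},
    {"jaw":60,"travel":[0,0,0],"delta_rot":[0,-0.72,0]},
    {"jaw":60,"travel":[0,0,0],"delta_rot":[0,-0.9,0]},
    {"jaw":60,"travel":[0,0,0],"delta_rot":[0,-1.08,0]},
    {"jaw":60,"travel":[0,0,0],"delta_rot":[0,-1.26,0]},
    {"jaw":60,"travel":[0,0,0],"delta_rot":[0,-1.44,0]}
  ]
}}

```text
time: 31.25
eef_pos: [0.4696, -0.1043, 0.2719]
orientation: [[-1.0, -0.003, -0.001], [0.001, 0.0, -1.0], [0.003, -1.0, -0.0]]
wrist_force: [-1.0, -0.4, -0.0]
opening: 0.052
```

```bash
python3 - <<'E'
from h import *
s=st();print(yaw(),s['joint_pos']);a=shot('wrist','w19.png')
plan([.4725,-.1036,.151],189.8)
E
```

```text
t 31.25 p [ 0.4696 -0.1043  0.2719] F [-1.  -0.4 -0. ] open 0.052
179.94588069465658 [ 1.19701412e-01  1.15998672e-01 -2.78727075e-01 -6.10001359e-04
 -1.17914095e+00 -1.20412554e-01]
travel [-0.0031, 0.121, -0.0007] rot [0.0004, -0.1682, 0.0029]
```

View pics/w19.png

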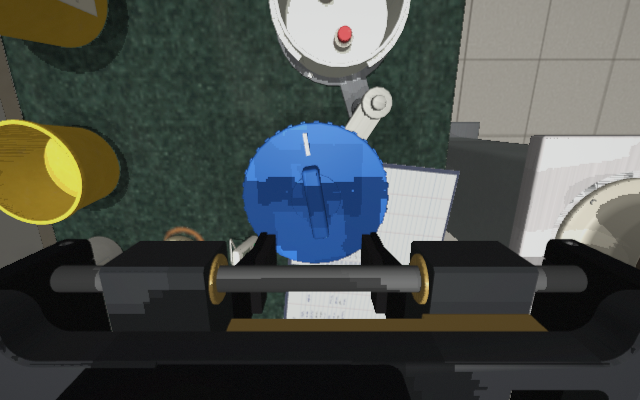

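>>> {"api": "play_rows", "payload": {
  "motion": [
    {"jaw":60,"travel":[-0.003,0.03,0],"delta_rot":[0,-0.168,0]},
    {"jaw":60,"travel":[-0.003,0.07,0],"delta_rot":[0,-0.168,0]},
    {"jaw":60,"travel":[-0.003,0.1,0],"delta_rot":[0,-0.168,0]},
    {"jaw":60,"travel":[-0.003,0.115,0],"delta_rot":[0,-0.168,0]},
    {"jaw":60,"travel":[-0.003,0.121,0],"delta_rot":[0,-0.168,0]},
    {"jaw":60,"travel":[-0.003,0.121,0],"delta_rot":[0,-0.168,0]}
  ]
}}

```text
time: 32.05
eef_pos: [0.4731, -0.1044, 0.1521]
orientation: [[-0.987, -0.001, 0.16], [-0.16, -0.0, -0.987], [0.001, -1.0, -0.0]]
wrist_force: [-0.0, 0.5, -0.6]
opening: 0.0521
```

>>> {"api": "play_rows", "payload": {
  "motion": [
    {"jaw":10,"travel":[0,0,0],"delta_rot":[0,0,0]},
    {"jaw":10,"travel":[0,0,0],"delta_rot":[0,0,0]},
    {"jaw":10,"travel":[0,0,0],"delta_rot":[0,0,0]},
    {"jaw":10,"travel":[0,0,0],"delta_rot":[0,0,0]},
    {"jaw":10,"travel":[0,0,0],"delta_rot":[0,0,0]}
  ]
}}

```text
time: 32.67
eef_pos: [0.4731, -0.1044, 0.1526]
orientation: [[-0.987, -0.001, 0.161], [-0.161, -0.0, -0.987], [0.001, -1.0, -0.0]]
wrist_force: [-0.6, 0.3, 0.0]
opening: 0.0156
```

```bash
python3 - <<'E'
from h import *
s=st();print(yaw());a=shot('wrist','w20.png')
arc([.4125,-.1965],[-5,-13,-22,-31,-40,-49,-58,-67])
E
```

```text
t 32.67 p [ 0.4731 -0.1044  0.1526] F [-0.6  0.3  0. ] open 0.0156
-170.75371779732453
r 0.11023841867354288
{"jaw": 10, "travel": [-0.008, 0, 0.006], "delta_rot": [0, 0.09, 0]}, {"jaw": 10, "travel": [-0.018, 0, 0.018], "delta_rot": [0, 0.23, 0]}, {"jaw": 10, "travel": [-0.027, 0, 0.033], "delta_rot": [0, 0.38, 0]}, {"jaw": 10, "travel": [-0.033, 0, 0.050], "delta_rot": [0, 0.54, 0]}, {"jaw": 10, "travel": [-0.036, 0, 0.067], "delta_rot": [0, 0.70, 0]}, {"jaw": 10, "travel": [-0.037, 0, 0.084], "delta_rot": [0, 0.86, 0]}, {"jaw": 10, "travel": [-0.035, 0, 0.102], "delta_rot": [0, 1.01, 0]}, {"jaw": 10, "travel": [-0.031, 0, 0.119], "delta_rot": [0, 1.17, 0]},
```

View pics/w20.png

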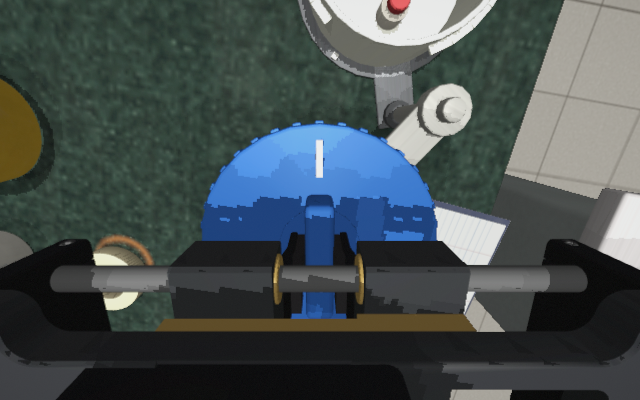

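>>> {"api": "play_rows", "payload": {
  "motion": [
    {"jaw":10,"travel":[-0.008,0,0.006],"delta_rot":[0,0.09,0]},
    {"jaw":10,"travel":[-0.018,0,0.018],"delta_rot":[0,0.23,0]},
    {"jaw":10,"travel":[-0.027,0,0.033],"delta_rot":[0,0.38,0]},
    {"jaw":10,"travel":[-0.033,0,0.05],"delta_rot":[0,0.54,0]},
    {"jaw":10,"travel":[-0.036,0,0.067],"delta_rot":[0,0.7,0]},
    {"jaw":10,"travel":[-0.037,0,0.084],"delta_rot":[0,0.86,0]},
    {"jaw":10,"travel":[-0.035,0,0.102],"delta_rot":[0,1.01,0]},
    {"jaw":10,"travel":[-0.031,0,0.119],"delta_rot":[0,1.17,0]}
  ]
}}

```text
time: 33.72
eef_pos: [0.5216, -0.2169, 0.152]
orientation: [[-0.528, -0.004, -0.849], [0.849, 0.001, -0.528], [0.003, -1.0, 0.003]]
wrist_force: [-4.0, 2.4, 0.8]
opening: 0.0158
```

```bash
python3 - <<'E'
from h import *
s=st();print(yaw(),s['ft_torque'])
p=s['eef_pos'][:2]-np.array([.4125,-.1965]);print(np.degrees(np.arctan2(p[1],p[0])))
arc([.4125,-.1965],[-4,-12,-21,-30,-39,-47,-54,-60])
E
```

```text
t 33.73 p [ 0.5216 -0.2169  0.152 ] F [-4.   2.4  0.8] open 0.0158
121.88956179764224 [0.69086563 1.21983046 0.05693641]
-10.573164369660917
r 0.11094785989012641
{"jaw": 10, "travel": [-0.006, 0, 0.005], "delta_rot": [0, 0.07, 0]}, {"jaw": 10, "travel": [-0.016, 0, 0.017], "delta_rot": [0, 0.21, 0]}, {"jaw": 10, "travel": [-0.025, 0, 0.032], "delta_rot": [0, 0.37, 0]}, {"jaw": 10, "travel": [-0.032, 0, 0.048], "delta_rot": [0, 0.52, 0]}, {"jaw": 10, "travel": [-0.036, 0, 0.065], "delta_rot": [0, 0.68, 0]}, {"jaw": 10, "travel": [-0.037, 0, 0.081], "delta_rot": [0, 0.82, 0]}, {"jaw": 10, "travel": [-0.036, 0, 0.094], "delta_rot": [0, 0.94, 0]}, {"jaw": 10, "travel": [-0.034, 0, 0.106], "delta_rot": [0, 1.05, 0]},
```

>>> {"api": "play_rows", "payload": {
  "motion": [
    {"jaw":10,"travel":[-0.006,0,0.005],"delta_rot":[0,0.07,0]},
    {"jaw":10,"travel":[-0.016,0,0.017],"delta_rot":[0,0.21,0]},
    {"jaw":10,"travel":[-0.025,0,0.032],"delta_rot":[0,0.37,0]},
    {"jaw":10,"travel":[-0.032,0,0.048],"delta_rot":[0,0.52,0]},
    {"jaw":10,"travel":[-0.036,0,0.065],"delta_rot":[0,0.68,0]},
    {"jaw":10,"travel":[-0.037,0,0.081],"delta_rot":[0,0.82,0]},
    {"jaw":10,"travel":[-0.036,0,0.095],"delta_rot":[0,0.95,0]},
    {"jaw":10,"travel":[-0.033,0,0.108],"delta_rot":[0,1.07,0]}
  ]
}}

```text
time: 34.72
eef_pos: [0.4484, -0.3021, 0.1524]
orientation: [[0.489, -0.001, -0.872], [0.872, 0.001, 0.489], [0.0, -1.0, 0.002]]
wrist_force: [-1.7, 1.6, 1.1]
opening: 0.0157
```

```bash
python3 - <<'E'
from h import *
s=st();print(yaw(),s['ft_torque'])
p=s['eef_pos'][:2]-np.array([.4125,-.1965]);print(np.degrees(np.arctan2(p[1],p[0])))
shot('wrist','w21.png');shot('scene','s21.png');shot('side','d21.png')
a=load('s21.png')['pixels'][215:310,380:520,::-1]; b=load('d21.png')['pixels'][180:260,400:520,::-1]
cv2.imwrite('pics/z11.png',np.vstack([cv2.resize(x,(450,300),interpolation=cv2.INTER_CUBIC) for x in (a,b)]))
E
```

```text
t 34.73 p [ 0.4484 -0.3021  0.1524] F [-1.7  1.6  1.1] open 0.0157
60.69636625297202 [0.65292653 0.22244016 0.21947552]
-71.22060415608945
```

View pics/z11.png

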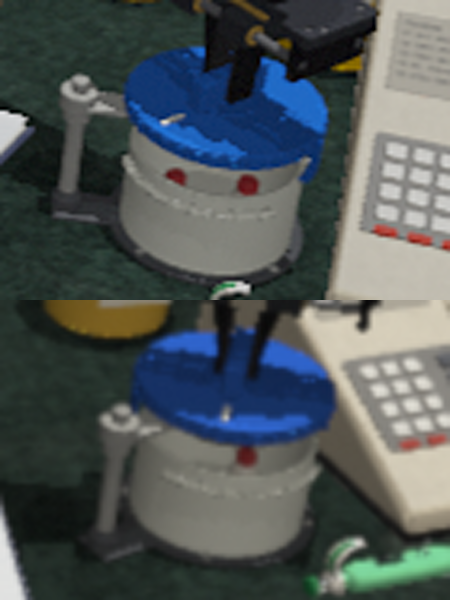

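>>> {"api": "play_rows", "payload": {
  "motion": [
    {"jaw":10,"travel":[0,0.004,0],"delta_rot":[0,0,0]},
    {"jaw":10,"travel":[0,0.009,0],"delta_rot":[0,0,0]},
    {"jaw":10,"travel":[0,0.014,0],"delta_rot":[0,0,0]},
    {"jaw":10,"travel":[0,0.019,0],"delta_rot":[0,0,0]},
    {"jaw":10,"travel":[0,0.024,0],"delta_rot":[0,0,0]},
    {"jaw":10,"travel":[0,0.027,0],"delta_rot":[0,0,0]},
    {"jaw":10,"travel":[0,0.027,0],"delta_rot":[0,0,0]}
  ]
}}

```text
time: 35.75
eef_pos: [0.4494, -0.3022, 0.1259]
orientation: [[0.484, -0.001, -0.875], [0.875, -0.0, 0.484], [-0.001, -1.0, 0.001]]
wrist_force: [-2.9, 1.2, 6.6]
opening: 0.0155
```

```bash
python3 - <<'E'
from h import *
s=st();print(yaw(),s['ft_torque'])
E
```

```text
t 35.75 p [ 0.4494 -0.3022  0.1259] F [-2.9  1.2  6.6] open 0.0155
61.05820943000003 [0.69274411 0.98053878 0.09379609]
```

>>> {"api": "play_rows", "payload": {
  "motion": [
    {"jaw":10,"travel":[0,0.001,0],"delta_rot":[0,0,0]},
    {"jaw":10,"travel":[0,0.002,0],"delta_rot":[0,0,0]},
    {"jaw":10,"travel":[0,0.003,0],"delta_rot":[0,0,0]},
    {"jaw":10,"travel":[0,0.003,0],"delta_rot":[0,0,0]}
  ]
}}

```text
time: 36.25
eef_pos: [0.45, -0.3026, 0.1241]
orientation: [[0.484, 0.0, -0.875], [0.875, -0.001, 0.484], [-0.001, -1.0, -0.001]]
wrist_force: [-3.3, 0.6, 10.0]
opening: 0.016
```

```bash
python3 - <<'E'
from h import *
s=st();print(yaw(),s['ft_torque'])
E
```

```text
t 36.25 p [ 0.45   -0.3026  0.1241] F [-3.3  0.6 10. ] open 0.016
61.08245465748012 [0.76127816 1.03236817 0.14048692]
```

>>> {"api": "play_rows", "payload": {
  "motion": [
    {"jaw":10,"travel":[0,0.002,0],"delta_rot":[0,0,0]},
    {"jaw":10,"travel":[0,0.004,0],"delta_rot":[0,0,0]},
    {"jaw":10,"travel":[0,0.004,0],"delta_rot":[0,0,0]},
    {"jaw":10,"travel":[0,0.004,0],"delta_rot":[0,0,0]}
  ]
}}

```text
time: 36.75
eef_pos: [0.4506, -0.3032, 0.1213]
orientation: [[0.483, 0.002, -0.876], [0.876, -0.003, 0.483], [-0.001, -1.0, -0.003]]
wrist_force: [-4.2, 0.6, 14.5]
opening: 0.0161
```

```bash
python3 - <<'E'
from h import *
s=st();print(yaw(),s['ft_torque'])
shot('scene','s22.png');shot('side','d22.png')
a=load('s22.png')['pixels'][215:310,380:520,::-1]; b=load('d22.png')['pixels'][180:260,400:520,::-1]
cv2.imwrite('pics/z12.png',np.vstack([cv2.resize(x,(450,300),interpolation=cv2.INTER_CUBIC) for x in (a,b)]))
E
```

```text
t 36.75 p [ 0.4506 -0.3032  0.1213] F [-4.2  0.6 14.5] open 0.0161
61.11468961250463 [0.72377181 1.38147023 0.06752256]
```

View pics/z12.png

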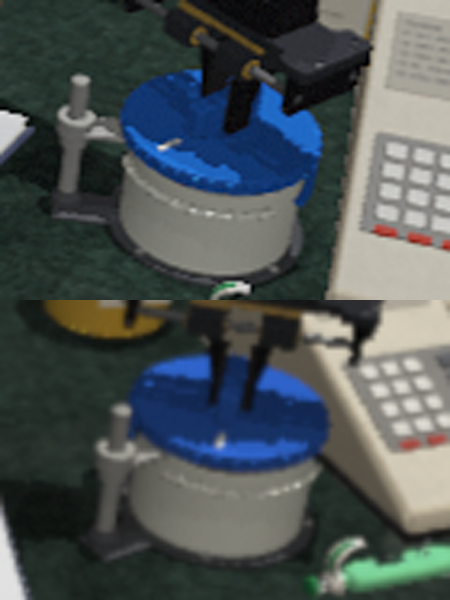

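>>> {"api": "play_rows", "payload": {
  "motion": [
    {"jaw":10,"travel":[0,0.001,0],"delta_rot":[0,0,0]},
    {"jaw":10,"travel":[0,0.002,0],"delta_rot":[0,0,0]},
    {"jaw":10,"travel":[0,0.002,0],"delta_rot":[0,0,0]}
  ]
}}

```text
time: 37.22
eef_pos: [0.4508, -0.3035, 0.1201]
orientation: [[0.483, 0.003, -0.876], [0.876, -0.003, 0.483], [-0.002, -1.0, -0.004]]
wrist_force: [-5.1, 1.4, 17.9]
opening: 0.0161
```

>>> {"api": "play_rows", "payload": {
  "motion": [
    {"jaw":60,"travel":[0,-0.002,0],"delta_rot":[0,0,0]},
    {"jaw":60,"travel":[0,-0.004,0],"delta_rot":[0,0,0]},
    {"jaw":60,"travel":[0,-0.006,0],"delta_rot":[0,0,0]},
    {"jaw":60,"travel":[0,-0.03,0],"delta_rot":[0,0,0]},
    {"jaw":60,"travel":[0,-0.07,0],"delta_rot":[0,-0.1,0]},
    {"jaw":60,"travel":[0,-0.09,0],"delta_rot":[0,-0.28,0]},
    {"jaw":60,"travel":[0,-0.09,0],"delta_rot":[0,-0.46,0]},
    {"jaw":60,"travel":[0,-0.09,0],"delta_rot":[0,-0.64,0]}
  ]
}}

```text
time: 38.22
eef_pos: [0.4495, -0.3023, 0.2065]
orientation: [[-0.138, 0.0, -0.99], [0.99, 0.0, -0.138], [-0.0, -1.0, -0.0]]
wrist_force: [-0.2, -0.5, -0.2]
opening: 0.052
```

```bash
python3 - <<'E'
from h import *
from scipy.optimize import least_squares
s=st();print(yaw())
shot('scene','s23.png');shot('side','d23.png')
for n0,n1,bb in (('scene0.png','s23.png',(410,225,80,70)),('side0.png','d23.png',(425,185,75,60))):
    for n in (n0,n1):
        c=load(n);h=cv2.cvtColor(c['pixels'],cv2.COLOR_RGB2HSV); m=cv2.inRange(h,(100,120,60),(125,255,255))
        x,y,w,hh=bb; q=np.zeros_like(m); q[y:y+hh,x:x+w]=m[y:y+hh,x:x+w]
        k,l,ss,ce=cv2.connectedComponentsWithStats(q); i=1+np.argmax(ss[1:,4]); print(n,ss[i])
a=load('s23.png')['pixels'][215:310,380:520,::-1]; b=load('d23.png')['pixels'][180:260,400:520,::-1]
cv2.imwrite('pics/z13.png',np.vstack([cv2.resize(x,(450,300),interpolation=cv2.INTER_CUBIC) for x in (a,b)]))
E
```

```text
t 38.23 p [ 0.4495 -0.3023  0.2065] F [-0.2 -0.5 -0.2] open 0.052
97.93879188342761
scene0.png [ 417  238   64   40 2019]
s23.png [ 417  237   64   44 1976]
side0.png [ 434  194   54   38 1334]
d23.png [ 434  194   54   32 1280]
```

View pics/z13.png

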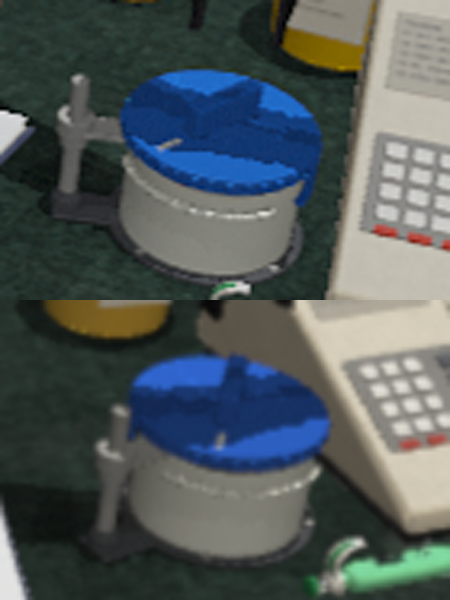

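>>> {"api": "play_rows", "payload": {
  "motion": [
    {"jaw":60,"travel":[0,0,0],"delta_rot":[0,-0.18,0]},
    {"jaw":60,"travel":[0,0,0],"delta_rot":[0,-0.36,0]},
    {"jaw":60,"travel":[0,0,0],"delta_rot":[0,-0.54,0]},
    {"jaw":60,"travel":[0,0,0],"delta_rot":[0,-0.72,0]},
    {"jaw":60,"travel":[0,0,0],"delta_rot":[0,-0.9,0]},
    {"jaw":60,"travel":[0,0,0],"delta_rot":[0,-1.08,0]},
    {"jaw":60,"travel":[0,0,0],"delta_rot":[0,-1.26,0]},
    {"jaw":60,"travel":[0,0,0],"delta_rot":[0,-1.44,0]}
  ]
}}

```text
time: 39.33
eef_pos: [0.4493, -0.3023, 0.2061]
orientation: [[-1.0, -0.001, 0.004], [-0.004, 0.0, -1.0], [0.001, -1.0, -0.0]]
wrist_force: [0.1, -0.5, 0.0]
opening: 0.0523
```

>>> {"api": "play_rows", "payload": {
  "motion": [
    {"jaw":60,"travel":[0,0.01,0],"delta_rot":[0,-0.18,0]},
    {"jaw":60,"travel":[0,0.02,0],"delta_rot":[0,-0.36,0]},
    {"jaw":60,"travel":[0,0.03,0],"delta_rot":[0,-0.54,0]},
    {"jaw":60,"travel":[0,0.03,0],"delta_rot":[0,-0.72,0]},
    {"jaw":60,"travel":[0,0.03,0],"delta_rot":[0,-0.9,0]},
    {"jaw":60,"travel":[0,0.03,0],"delta_rot":[0,-1.05,0]},
    {"jaw":60,"travel":[0,0.03,0],"delta_rot":[0,-1.05,0]}
  ]
}}

```text
time: 40.2
eef_pos: [0.4493, -0.3023, 0.1762]
orientation: [[-0.5, -0.001, 0.866], [-0.866, 0.0, -0.5], [0.0, -1.0, -0.001]]
wrist_force: [0.6, -0.3, -0.2]
opening: 0.0522
```

```bash
python3 - <<'E'
from h import *
s=st();print(yaw());a=shot('wrist','w24.png')
plan([.449,-.3025,.1245],240.8)
E
```

```text
t 40.2 p [ 0.4493 -0.3023  0.1762] F [ 0.6 -0.3 -0.2] open 0.0522
-119.9899570180515
travel [0.0003, 0.0518, -0.0002] rot [0.0005, -0.0141, 0.0001]
```

View pics/w24.png

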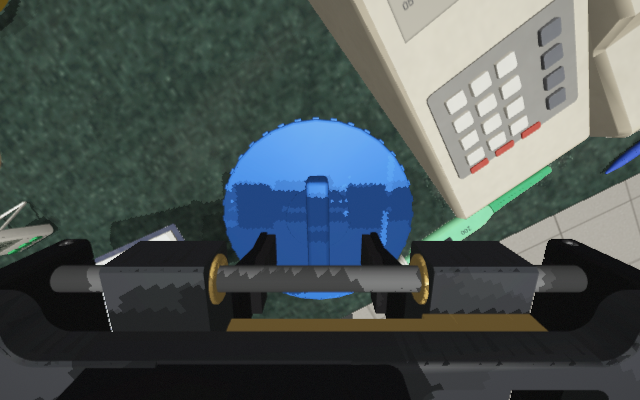

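>>> {"api": "play_rows", "payload": {
  "motion": [
    {"jaw":60,"travel":[0,0.03,0],"delta_rot":[0,-0.014,0]},
    {"jaw":60,"travel":[0,0.05,0],"delta_rot":[0,-0.014,0]},
    {"jaw":60,"travel":[0,0.052,0],"delta_rot":[0,-0.014,0]},
    {"jaw":10,"travel":[0,0.052,0],"delta_rot":[0,-0.014,0]},
    {"jaw":10,"travel":[0,0.052,0],"delta_rot":[0,-0.014,0]},
    {"jaw":10,"travel":[0,0.052,0],"delta_rot":[0,-0.014,0]},
    {"jaw":10,"travel":[0,0.052,0],"delta_rot":[0,-0.014,0]},
    {"jaw":10,"travel":[0,0.052,0],"delta_rot":[0,-0.014,0]}
  ]
}}

```text
time: 41.25
eef_pos: [0.4494, -0.3023, 0.1248]
orientation: [[-0.484, 0.001, 0.875], [-0.875, -0.0, -0.484], [-0.0, -1.0, 0.0]]
wrist_force: [0.4, 0.7, 1.0]
opening: 0.0158
```

>>> {"api": "play_rows", "payload": {
  "motion": [
    {"jaw":10,"travel":[0,0.001,0],"delta_rot":[0,0.1,0]},
    {"jaw":10,"travel":[0,0.001,0],"delta_rot":[0,0.22,0]},
    {"jaw":10,"travel":[0,0.001,0],"delta_rot":[0,0.36,0]},
    {"jaw":10,"travel":[0,0.001,0],"delta_rot":[0,0.5,0]},
    {"jaw":10,"travel":[0,0.001,0],"delta_rot":[0,0.64,0]},
    {"jaw":10,"travel":[0,0.001,0],"delta_rot":[0,0.78,0]},
    {"jaw":10,"travel":[0,0.001,0],"delta_rot":[0,0.92,0]},
    {"jaw":10,"travel":[0,0.001,0],"delta_rot":[0,1.06,0]}
  ]
}}

```text
time: 42.25
eef_pos: [0.4491, -0.3024, 0.1243]
orientation: [[-1.0, -0.001, 0.002], [-0.002, -0.0, -1.0], [0.001, -1.0, 0.0]]
wrist_force: [-1.6, 0.9, 3.9]
opening: 0.016
```

```bash
python3 - <<'E'
from h import *
s=st();print(yaw(),s['ft_torque']);a=shot('wrist','w25.png')
E
```

```text
t 42.25 p [ 0.4491 -0.3024  0.1243] F [-1.6  0.9  3.9] open 0.016
-179.88602668346505 [0.46784368 0.58006921 0.17612937]
```

View pics/w25.png

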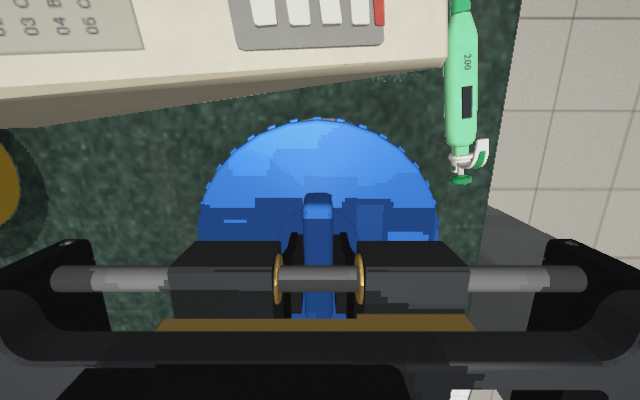

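>>> {"api": "play_rows", "payload": {
  "motion": [
    {"jaw":10,"travel":[0,0,0],"delta_rot":[0,0.14,0]},
    {"jaw":10,"travel":[0,0,0],"delta_rot":[0,0.29,0]},
    {"jaw":10,"travel":[0,0,0],"delta_rot":[0,0.44,0]},
    {"jaw":10,"travel":[0,0,0],"delta_rot":[0,0.59,0]},
    {"jaw":10,"travel":[0,0,0],"delta_rot":[0,0.74,0]},
    {"jaw":10,"travel":[0,0,0],"delta_rot":[0,0.89,0]},
    {"jaw":10,"travel":[0,0,0],"delta_rot":[0,1.04,0]},
    {"jaw":10,"travel":[0,0,0],"delta_rot":[0,1.15,0]}
  ]
}}

```text
time: 43.3
eef_pos: [0.4496, -0.3028, 0.1245]
orientation: [[-0.413, 0.001, -0.911], [0.911, -0.001, -0.413], [-0.001, -1.0, -0.0]]
wrist_force: [-0.1, -0.1, 5.4]
opening: 0.0154
```

```bash
python3 - <<'E'
from h import *
s=st();print(yaw(),s['ft_torque'])
E
```

```text
t 43.3 p [ 0.4496 -0.3028  0.1245] F [-0.1 -0.1  5.4] open 0.0154
114.38115692880456 [0.17804583 0.44792454 0.21257567]
```

>>> {"api": "play_rows", "payload": {
  "motion": [
    {"jaw":10,"travel":[0,0,0],"delta_rot":[0,0.03,0]},
    {"jaw":10,"travel":[0,0,0],"delta_rot":[0,0.05,0]},
    {"jaw":10,"travel":[0,0,0],"delta_rot":[0,0.05,0]}
  ]
}}

```text
time: 43.68
eef_pos: [0.4497, -0.3028, 0.1245]
orientation: [[-0.37, 0.001, -0.929], [0.929, -0.001, -0.37], [-0.001, -1.0, -0.001]]
wrist_force: [-0.4, -1.3, 4.6]
opening: 0.0163
```

```bash
python3 - <<'E'
from h import *
s=st();print(yaw(),s['ft_torque'])
E
```

```text
t 43.67 p [ 0.4497 -0.3028  0.1245] F [-0.4 -1.3  4.6] open 0.0163
111.73627151812745 [0.23595564 0.43053043 0.20630818]
```

>>> {"api": "play_rows", "payload": {
  "motion": [
    {"jaw":10,"travel":[0,0,0],"delta_rot":[0,0.02,0]},
    {"jaw":10,"travel":[0,0,0],"delta_rot":[0,0.04,0]},
    {"jaw":10,"travel":[0,0,0],"delta_rot":[0,0.04,0]}
  ]
}}

```text
time: 44.05
eef_pos: [0.4498, -0.3028, 0.1245]
orientation: [[-0.333, 0.001, -0.943], [0.943, -0.001, -0.333], [-0.001, -1.0, -0.001]]
wrist_force: [-0.5, -1.1, 5.2]
opening: 0.0159
```

```bash
python3 - <<'E'
from h import *
s=st();print(yaw(),s['ft_torque'])
E
```

```text
t 44.05 p [ 0.4498 -0.3028  0.1245] F [-0.5 -1.1  5.2] open 0.0159
109.44931864852047 [0.25042709 0.42496594 0.14467843]
```

>>> {"api": "play_rows", "payload": {
  "motion": [
    {"jaw":10,"travel":[0,0,0],"delta_rot":[0,0.03,0]},
    {"jaw":10,"travel":[0,0,0],"delta_rot":[0,0.06,0]},
    {"jaw":10,"travel":[0,0,0],"delta_rot":[0,0.06,0]}
  ]
}}

```text
time: 44.42
eef_pos: [0.4488, -0.3033, 0.124]
orientation: [[-0.275, -0.001, -0.961], [0.961, -0.002, -0.275], [-0.001, -1.0, 0.001]]
wrist_force: [-2.7, -4.6, 5.5]
opening: 0.0158
```

```bash
python3 - <<'E'
from h import *
s=st();print(yaw(),s['ft_torque'],s['joint_torque'])
a=shot('wrist','w26.png')
E
```

```text
t 44.42 p [ 0.4488 -0.3033  0.124 ] F [-2.7 -4.6  5.5] open 0.0158
105.97703928086389 [-1.18351677  1.01293787  0.61997389] [  2.28529215 -32.05545545  14.63825047   1.55668404   0.58751062
  -0.65375771]
```

View pics/w26.png

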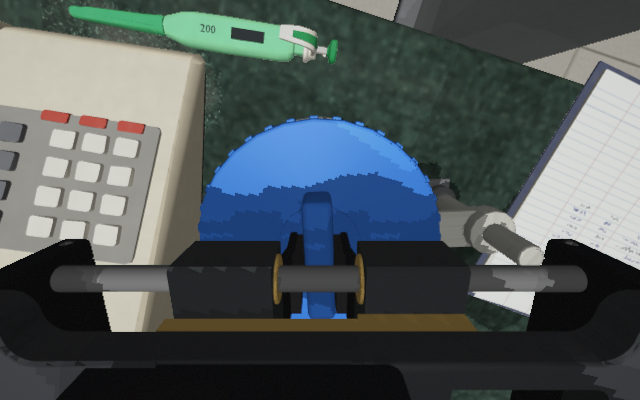

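>>> {"api": "play_rows", "payload": {
  "motion": [
    {"jaw":10,"travel":[0,0,0],"delta_rot":[0,0.02,0]},
    {"jaw":10,"travel":[0,0,0],"delta_rot":[0,0.04,0]},
    {"jaw":10,"travel":[0,0,0],"delta_rot":[0,0.04,0]},
    {"jaw":10,"travel":[0,0,0],"delta_rot":[0,0.04,0]}
  ]
}}

```text
time: 44.98
eef_pos: [0.4487, -0.3034, 0.1239]
orientation: [[-0.237, -0.001, -0.972], [0.972, -0.002, -0.237], [-0.001, -1.0, 0.002]]
wrist_force: [-3.1, -5.5, 3.9]
opening: 0.0165
```

```bash
python3 - <<'E'
from h import *
s=st();print(yaw(),s['ft_torque'])
E
```

```text
t 44.98 p [ 0.4487 -0.3034  0.1239] F [-3.1 -5.5  3.9] open 0.0165
103.70143410615267 [-1.32989174  1.03963608  0.63726453]
```

>>> {"api": "play_rows", "payload": {
  "motion": [
    {"jaw":60,"travel":[0,0,0],"delta_rot":[0,0,0]},
    {"jaw":60,"travel":[0,0,0],"delta_rot":[0,0,0]},
    {"jaw":60,"travel":[0,0,0],"delta_rot":[0,0,0]},
    {"jaw":60,"travel":[0,-0.03,0],"delta_rot":[0,0,0]},
    {"jaw":60,"travel":[0,-0.08,0],"delta_rot":[0,0,0]},
    {"jaw":60,"travel":[0,-0.13,0],"delta_rot":[0,0,0]},
    {"jaw":60,"travel":[0,-0.16,0],"delta_rot":[0,0,0]},
    {"jaw":60,"travel":[0,-0.16,0],"delta_rot":[0,0,0]}
  ]
}}

```text
time: 45.98
eef_pos: [0.4505, -0.3026, 0.2863]
orientation: [[-0.234, 0.006, -0.972], [0.972, -0.002, -0.234], [-0.003, -1.0, -0.005]]
wrist_force: [0.7, 0.5, -1.1]
opening: 0.0521
```

```bash
python3 - <<'E'
from h import *
s=st();print(yaw());c=shot('wrist','w27.png');shot('scene','s27.png');shot('side','d27.png')
cv2.imwrite('pics/z14.png',cv2.resize(c['pixels'][110:260,240:440,::-1],None,fx=4,fy=4,interpolation=cv2.INTER_CUBIC))
a=load('s27.png')['pixels'][215:310,380:520,::-1]; b=load('d27.png')['pixels'][180:260,400:520,::-1]
cv2.imwrite('pics/z15.png',np.vstack([cv2.resize(x,(450,300),interpolation=cv2.INTER_CUBIC) for x in (a,b)]))
E
```

```text
t 45.98 p [ 0.4505 -0.3026  0.2863] F [ 0.7  0.5 -1.1] open 0.0521
103.55035147912763
```

View pics/z14.png

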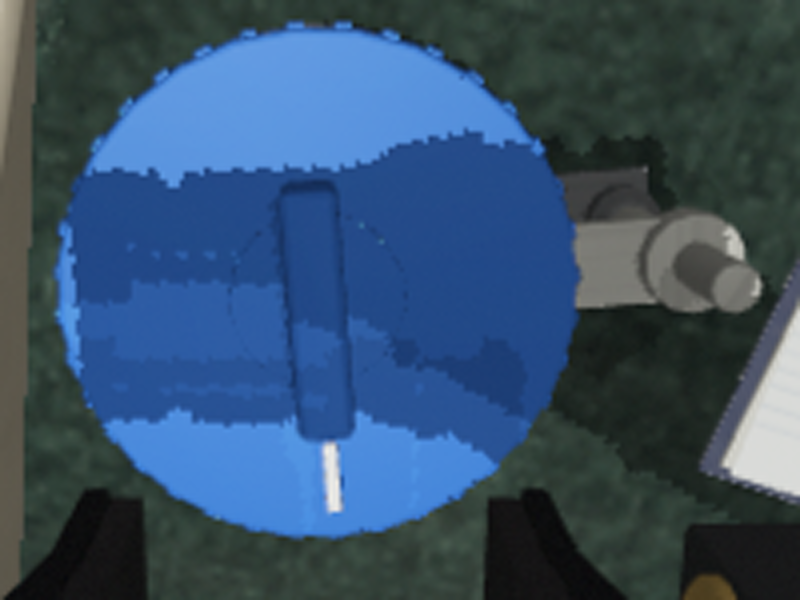

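View pics/z15.png

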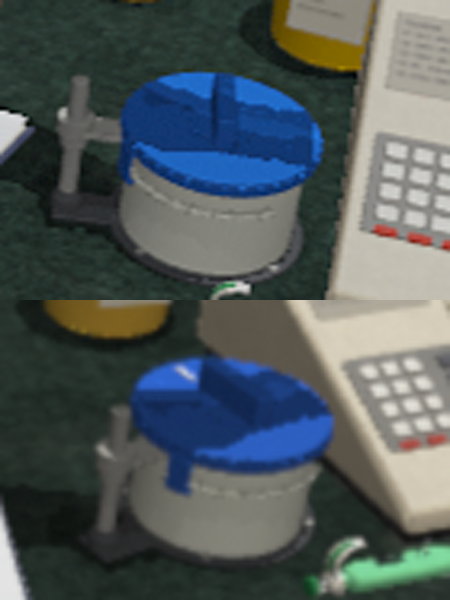

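View pics/s27.png

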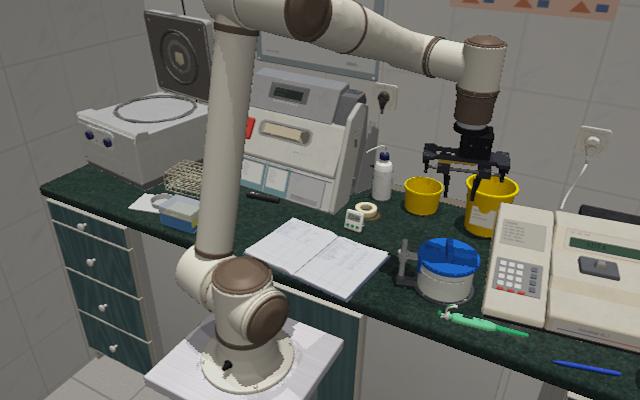

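```bash
python3 - <<'E'
from h import *
c=load('w27.png')
p=plane(c,317.5,158.5,.128);q=plane(c,321.5,218.5,.128);print((p+q)/2,np.linalg.norm(p-q),np.degrees(np.arctan2(*(q-p)[1::-1])))
w=plane(c,240+326/4,110+445/4,.1);w2=plane(c,240+336/4,110+510/4,.1);print('mark',np.degrees(np.arctan2(*(w2-w)[1::-1])))
pt=plane(c,240+738/4,110+283/4,.13);print('post',pt)
for n in ('scene0.png','s27.png','side0.png','d27.png'):
    x=(410,225,80,70) if n[0:2] in('sc','s2') else (425,185,75,60)
    c=load(n);h=cv2.cvtColor(c['pixels'],cv2.COLOR_RGB2HSV); m=cv2.inRange(h,(100,120,60),(125,255,255))[x[1]:x[1]+x[3],x[0]:x[0]+x[2]]
    tops=np.array([np.where(m[:,i])[0][0] if m[:,i].any() else np.nan for i in range(x[2])]); print(n,np.nanmean(tops[12:68:1] if x[2]==80 else tops[12:60]),m.sum()/255)
c=load('s27.png');d=load('scene0.png')
E
```

```text
[ 0.44719701 -0.30264195  0.128     ] 0.06654711720382982 17.38433847652519
mark 22.026353751359224
post [ 0.41130746 -0.19682238  0.13      ]
scene0.png 16.089285714285715 2019.0
s27.png 16.089285714285715 2003.0
side0.png 12.604166666666666 1334.0
d27.png 12.729166666666666 1336.0
```

```bash
python3 - <<'E'
from h import *
a=load('scene1.png')['pixels'].astype(int);b=load('s27.png')['pixels'].astype(int)
d=np.abs(a-b).max(2); print('timer/tape',(d[195:240,335:390]>40).sum(),'tipbox',(d[190:240,150:197]>40).sum())
a=load('side0.png')['pixels'].astype(int);b=load('d27.png')['pixels'].astype(int)
d=np.abs(a-b).max(2); print('side tipbox',(d[245:300,100:220]>40).sum(),'tape',(d[190:215,322:340]>40).sum())
st();print(manip.get_state()['dq'])
E
```

```text
timer/tape 0 tipbox 0
side tipbox 0 tape 0
t 46.12 p [ 0.4487 -0.3018  0.2821] F [ 0.3 -0.7  0.1] open 0.0522
[-0.0009096   0.01088421 -0.00793378  0.00327418 -0.00046871  0.00162075]
```

```bash
python3 - <<'E'
from h import *
a=load('d27.png')['pixels'][195:305,90:360,::-1]
b=load('w14.png')['pixels'][30:250,200:600,::-1]
cv2.imwrite('pics/z16.png',np.vstack([cv2.resize(a,(640,260),interpolation=cv2.INTER_CUBIC),cv2.resize(b,(640,340),interpolation=cv2.INTER_CUBIC)]))
E
```

```text
(no output)
```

View pics/z16.png

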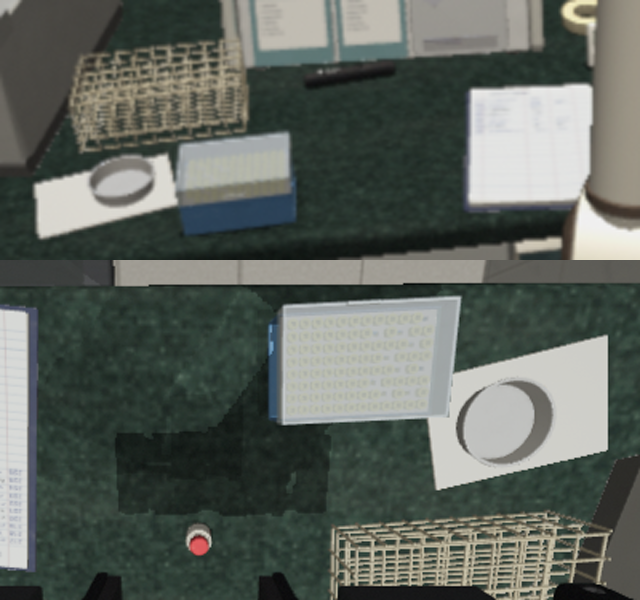

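No vial is left on the counter: there is only the rack, box, dish and pen. The lid is home and the cap tight, so I hand the job in.

```bash
python3 - <<'E'
from rig import manip
print(manip.finish_job())
E
```

```text
the job is handed in; nothing more can be done
None
```

I packed both vials into the canister, closed the lid and screwed the cap to its stop. I handed the job in at about 46 s of the 210 s.

**What I did:** I unscrewed the cap by about 2.25 rad, raised the lid 28 mm and swung it 128° aside. I then stood the two vials inside; both had red caps, and no other vials were on the counter. After that I swung the lid back, pressed it down to about 18 N and screwed the cap tight.

**Last checks:**
- **Vials:** both were seen upright inside before the lid closed. The final views show no vial left on the counter.
- **Lid:** the cap's upper edge matches the closed picture from the start to within 0.2 px in both views, so the lid is home.
- **Cap:** turning torque rose from about 0.2 to 0.64 N m and the bar slipped in the jaws, so the cap is at its stop. The bar lies at about 17°, against 19° for the canister's axis.
- **Bystanders:** the tip box and tape roll are unchanged in both views. The timer could only be compared in the scene view, where it is unchanged.

**Disagreement:** the cap's white mark still reads 22°, as it did at the start. It is short in the picture and less reliable, so I trusted the torque and the bar. While pressing down, the fingers also slid about 4 mm on the bar, so I judged the lid home from the pressing force and the pictures, not from the gripper's height.

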